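# Put the returned battery packs on charge

## Task

Put the returned packs on charge: draw the bolt, slide the guard of the charging station open, and set every pack from the tray upright and fully down in a charging bay of its own (any bay). Then shut the guard, shoot the bolt fully home into its keeper and, only after that, set the timer dial to one hour for each pack loaded, one click being one hour counted from the red zero mark. Leave the other things on the bench where they are.

Things in the scene. Friction and masses are not known exactly. Their poses are not given: they have to be found in the camera images.
- station: grey battery charging station fixed on the bench; origin under the middle of its row of 4 bays; x away from the robot, y along the row to the left. Spans x -70 to 255, y -322 to 214. Power supply behind (x over 80) 72 high; guard rails (y +-192) 90 high; timer box at the -y end 64 high, dial axis at x 5, y -262; keeper bracket at y 188 to 214. Turned up to 0.1 rad on the bench
- bay0 (a point): middle of the floor of charging bay 0 (bay0 at the -y end, bay3 at the +y end, 84 apart), 12 above the bench, axes as the station; inside 56 along x by 80 along y, walls 20 high, open above when the guard is open
- bay1 (a point): middle of the floor of charging bay 1 (bay0 at the -y end, bay3 at the +y end, 84 apart), 12 above the bench, axes as the station; inside 56 along x by 80 along y, walls 20 high, open above when the guard is open
- bay2 (a point): middle of the floor of charging bay 2 (bay0 at the -y end, bay3 at the +y end, 84 apart), 12 above the bench, axes as the station; inside 56 along x by 80 along y, walls 20 high, open above when the guard is open
- bay3 (a point): middle of the floor of charging bay 3 (bay0 at the -y end, bay3 at the +y end, 84 apart), 12 above the bench, axes as the station; inside 56 along x by 80 along y, walls 20 high, open above when the guard is open
- guard (a joint): clear sliding guard in an aluminium frame that covers the bays, its underside 78 above the bench: 0 shut, 0.155 m fully open, sliding along the station's +x away from the robot onto the power supply; about 2.5 N friction, stays where it is left; cannot move while the bolt is in the keeper
- guard_handle (a point): middle of the black pull handle's bar on top of the guard's front frame: bar 12 thick, 100 long along the station's y, its axis 122 above the bench, open below it (frame top at 93); it travels with the guard. The bolt knob stands 152 to its +y side when shot, 112 when drawn
- bolt (a joint): steel barrel bolt on the guard's front frame: 0 shot home in the keeper, 0.040 m fully drawn; it is drawn along the station's -y and shot along +y; about 2 N friction; when drawn less than about 0.025 its nose is still in the keeper
- bolt_knob (a point): grip point on the bolt's upright knob, a 12 round pin that ends 150 above the bench, this point 138 above the bench; the parts of the bolt and keeper beside it reach to 114 above the bench; it travels with the bolt and with the guard
- timer (a joint): timer dial with 9 click positions, 0 to 8 hours, one every 0.5236 rad (30 deg): value = 0.5236 x hours, growing clockwise seen from above. At 0 (the red mark) the white pointer end of the knob bar points along the station's -x, to the robot. Between the clicks a sprung detent of about 0.08 N m pulls it to the nearer click; stops just beyond 0 and 8
- timer_grip (a point): on the dial's upright axis, at the height to grip, 95 above the bench; the knob is a bar 48 long, 14 thick, its top at 108 and its foot disc (52 across) at 76 above the bench. This frame turns with the knob: its -x axis is the pointer, its y axis is across the bar
- pack0: cordless tool battery pack, black below and orange above, 46 along its x, 72 along its y, 56 high, 0.2 to 0.35 kg; origin in the middle of its underside; stands upright on the tray
- pack1: cordless tool battery pack, black below and orange above, 46 along its x, 72 along its y, 56 high, 0.2 to 0.35 kg; origin in the middle of its underside; stands upright on the tray; absent in some runs
- pack2: cordless tool battery pack, black below and orange above, 46 along its x, 72 along its y, 56 high, 0.2 to 0.35 kg; origin in the middle of its underside; stands upright on the tray; absent in some runs
- pack3: cordless tool battery pack, black below and orange above, 46 along its x, 72 along its y, 56 high, 0.2 to 0.35 kg; origin in the middle of its underside; stands upright on the tray; absent in some runs
- tray: shallow grey tray for returned packs fixed on the bench, 290 along x by 244 along y, floor 4 thick, rim 16 high; origin under its middle
- oil_bottle: bystander: red bottle, 60 across, 150 high; origin at its foot
- spray_can: bystander: blue spray can, 60 across, 147 high; origin at its foot
- tape_roll: bystander: roll of brown tape lying flat, 92 across, 48 high; origin under its middle
- line_spool: bystander: spool of orange trimmer line lying flat, 100 across, 50 high; origin under its middle
- plug_carton: bystander: white and blue carton, 60 by 100, 45 high; origin under its middle
- screwdriver: bystander: orange screwdriver lying down, 200 long, 26 thick; origin under its middle
Not all that is in view belongs to the job. What is shaped like the pack1 but green or purple is not meant.

How it is judged:
On the way, in this order (a step that is already met when the one before it is completed fails the run):
1. the bolt is drawn and the guard slid open (value of joint guard above 0.1 m and value of joint bolt above 0.025 m), for 0.1 s.
2. every pack stands fully down in a bay, the guard still open (value of joint guard above 0.08 m and (distance between pack0 and bay0 below 0.011 m or distance between pack0 and bay1 below 0.011 m or distance between pack0 and bay2 below 0.011 m or distance between pack0 and bay3 below 0.011 m) and angle between each of pack0, pack1, pack2, pack3's own z axis and vertical below 0.12 rad and (distance between pack1 and bay0 below 0.011 m or distance between pack1 and bay1 below 0.011 m or distance between pack1 and bay2 below 0.011 m or distance between pack1 and bay3 below 0.011 m) and (distance between pack2 and bay0 below 0.011 m or distance between pack2 and bay1 below 0.011 m or distance between pack2 and bay2 below 0.011 m or distance between pack2 and bay3 below 0.011 m) and (distance between pack3 and bay0 below 0.011 m or distance between pack3 and bay1 below 0.011 m or distance between pack3 and bay2 below 0.011 m or distance between pack3 and bay3 below 0.011 m)), for 0.2 s.
3. the guard is shut over the packs and the bolt shot home in its keeper (value of joint each of guard, bolt below 0.006 m and (distance between pack0 and bay0 below 0.011 m or distance between pack0 and bay1 below 0.011 m or distance between pack0 and bay2 below 0.011 m or distance between pack0 and bay3 below 0.011 m) and angle between each of pack0, pack1, pack2, pack3's own z axis and vertical below 0.12 rad and (distance between pack1 and bay0 below 0.011 m or distance between pack1 and bay1 below 0.011 m or distance between pack1 and bay2 below 0.011 m or distance between pack1 and bay3 below 0.011 m) and (distance between pack2 and bay0 below 0.011 m or distance between pack2 and bay1 below 0.011 m or distance between pack2 and bay2 below 0.011 m or distance between pack2 and bay3 below 0.011 m) and (distance between pack3 and bay0 below 0.011 m or distance between pack3 and bay1 below 0.011 m or distance between pack3 and bay2 below 0.011 m or distance between pack3 and bay3 below 0.011 m)), for 0.2 s.
4. with the bolt home, the timer dial is set to as many hours as there are packs (all of step 3 and (value of joint timer above 1.9444 rad or (height (world z) of pack1 below -5 m and value of joint timer above 1.4208 rad) or (height (world z) of pack2 below -5 m and value of joint timer above 1.4208 rad) or (height (world z) of pack3 below -5 m and value of joint timer above 1.4208 rad) or (height (world z) of each of pack1, pack2 below -5 m and value of joint timer above 0.8972 rad) or (height (world z) of each of pack1, pack3 below -5 m and value of joint timer above 0.8972 rad) or (height (world z) of each of pack2, pack3 below -5 m and value of joint timer above 0.8972 rad)) and value of joint timer below 2.2444 rad and (height (world z) of pack1 above -5 m or value of joint timer below 1.7208 rad) and (height (world z) of pack2 above -5 m or value of joint timer below 1.7208 rad) and (height (world z) of pack3 above -5 m or value of joint timer below 1.7208 rad) and (height (world z) of any of pack1, pack2 above -5 m or value of joint timer below 1.1972 rad) and (height (world z) of any of pack1, pack3 above -5 m or value of joint timer below 1.1972 rad) and (height (world z) of any of pack2, pack3 above -5 m or value of joint timer below 1.1972 rad)), for 0.3 s.
At the end, for the whole second after the job is handed in: Every pack present is upright and fully down in a bay (within 11 mm of the middle of a bay floor, tilt under 0.12 rad), guard shut and bolt home (each joint under 6 mm), timer dial within 0.15 rad of 0.5236 rad x the number of packs present, all at rest (all of step 4 and velocity of joint timer between -0.05 and 0.05 rad/s and linear speed of each of pack0, pack1, pack2, pack3 below 0.02 m/s); the robot touches nothing.
It fails at once if a bystander is pushed more than 4 cm from its place (distance of any of oil_bottle, spray_can, tape_roll, line_spool, plug_carton, screwdriver from where it was at the start of the episode above 0.04 m).
It fails at once if the bottle or the spray can is knocked over (angle between any of oil_bottle, spray_can's own z axis and vertical above 0.6 rad).
Of pack1, pack2, pack3 only 1 to 3 are there at a start; the rules pass over those that are not, and their reading is None.
At some moment in a run one of pack0, pack1, pack2, pack3 may be knocked a few centimetres aside while the robot is not near it.
It also fails if it takes over 210 s, if anything falls off the work surface, if the arm or the gripper's body presses on something with over 40 N, if the wrist force passes 120 N, or if a joint passes its speed limit or range.

## Robot

A 6-joint arm with a two-finger parallel gripper is mounted at the origin on the work surface. World frame = base frame: x ahead of the robot, y to its left, z up, the work surface at z = 0. Lengths are in m, angles in rad, forces in N, time in s.
With the tool pointing down it reaches from about 0.225 to 0.725 m from the base axis. Payload 3.1 kg.
Tool frame: the origin (TCP) lies between the finger pads; the fingertips stand 8 mm ahead of it and the grasp point (between the pads) lies 11 mm behind it; z points along the fingers, x is the direction in which the jaws open and shut, and the axes are right-handed (so a half turn about z gives the same grasp; the last joint's range is limited). The gripper opens to 85 mm and grips with 20 to 120 N. Pads are 22 mm wide; open, the fingers measure 114 mm over their backs; the gripper's body (76 mm by 85 mm) begins 54 mm behind the grasp point. The pads swing forward as they close: fully open they stand 13 mm farther back than shut.
Start: joints at [-1.286, 0.048, 0.099, 1.622, 0, 1.443], TCP at [0.211, -0.481, 0.239] pointing down, gripper open.
Joint ranges: [-2.91, 2.91], [-0.99, 1.94], [-1.21, 1.42], [-2.12, 2.29], [-1.49, 1.47], [-3.14, 3.14]. Speed limits (rad/s): [2.79, 2.79, 3.14, 3.14, 3.14, 3.14].

## Interface

Orientations are given as a unit quaternion [x, y, z, w].
In Python, from bench import ctrl, vision, ticket gives the robot as it stands.
- The arm moves only by the shell command python3 -m handwheel 'ROWS' [OPENING]. ROWS is JSON, a list of rows, each an object with "xyz": the shift along the world's x, y, z in m, a list of three; "twist": the turn about the world's z in degrees. A call has 1 to 10 rows; each row shifts and turns the pose as measured when the row begins; what a row does not reach is not made up. A row lasts 1/12 s, in which the tool goes at most 41.7 mm and 7.16 degrees, less where a joint would pass 70% of its speed; a pose out of reach is approached as far as the arm can. A call is refused whole if a number of a shift passes 0.0417 or a number of a turn 7.16, either way. A call with a gripper value outside its range is refused whole. OPENING is the closure, from -1 (fully open) to 1 (shut), so that 0 is half open, set as the call begins (- or left out, the last holds). The fingers move at their own pace and stop on an object; the grip force is fixed at half the most. Time passes only in rows, so rows that do not move let the fingers close. It gives the time, the measured TCP pose, the force and the opening at its end, in the units of the state.
- ctrl.observe(): the state, without advancing time (a new reading comes with each control period).
- vision.get_image(name): name is "scene" or "top" or "wrist"; returns a dict with "pixels" (480x640x3 uint8, red, green, blue), "depth" (480x640 float32, m along the optical axis (not along the pixel's ray), 0 where there is no reading), "fx", "fy", "cx", "cy" (pixels), "D" ([k1, k2, p1, p2, k3] as OpenCV has them; the pictures are not rectified), "extrinsics" (4x4, takes a point from camera to world coordinates). Camera axes: x right, y down, z forward; pixel columns grow to the right and rows downward; lengths in m; the calibration is good to about 2 mm. A picture is of the moment at which its call begins.
- ticket.finish_job(): hands the job in, once; it reports no verdict.
The state is a dict: "time": time; "q": joint angles; "dq": joint speeds; "joint_torque": joint torques, N m; "tool_pos": TCP position; "ee_rot": TCP orientation; "force": force on the tool from outside, world axes, zero at the start; "ft_torque": the same for the moment, N m; "grip_width": finger opening in m.
Only numpy, scipy, OpenCV 4.12 (cv2) and the standard library are available. Lean on these libraries where they do the work, as an engineer would, in place of code of your own. Each camera call takes 0.05 s, during which the arm holds its last target. There are 200 camera calls.

## Working session

There is one attempt and no reset: what is moved stays moved. The work goes in short steps, Python scripts to look and compute and a shell command to move; the robot and the scene stay as the last step left them, time stands still between calls to the robot, and variables do not carry over. Pictures are saved under pics/ and viewed, about 12 in all and at most 16, crops included, and the job is handed in when it is done.

```bash
ls; mkdir -p pics; cat > h.py <<'E'
import numpy as np, cv2
from bench import ctrl, vision, ticket
def snap(name, fn=None):
    im=vision.get_image(name); 
    np.savez('last_%s.npz'%name, **{k:np.asarray(v) for k,v in im.items()})
    if fn: cv2.imwrite('pics/'+fn, im['pixels'][:,:,::-1])
    return im
def load(name): return dict(np.load('last_%s.npz'%name))
def ray(im,u,v):
    K=np.array([[im['fx'],0,im['cx']],[0,im['fy'],im['cy']],[0,0,1]],float)
    p=cv2.undistortPoints(np.array([[[u,v]]],float),K,np.array(im['D'],float))[0,0]
    E=np.array(im['extrinsics']); return E[:3,3],E[:3,:3]@np.array([p[0],p[1],1.])
def at_z(im,u,v,z):
    o,d=ray(im,u,v); return o+d*(z-o[2])/d[2]
def at_d(im,u,v):
    o,d=ray(im,u,v); return o+d*float(im['depth'][int(round(v)),int(round(u))])
def proj(im,P):
    K=np.array([[im['fx'],0,im['cx']],[0,im['fy'],im['cy']],[0,0,1]],float)
    E=np.linalg.inv(np.array(im['extrinsics']))
    return cv2.projectPoints(np.array(P,float).reshape(-1,1,3),cv2.Rodrigues(E[:3,:3])[0],E[:3,3],K,np.array(im['D'],float))[0][:,0]
def cloud(im):
    v,u=np.mgrid[0:480,0:640]
    K=np.array([[im['fx'],0,im['cx']],[0,im['fy'],im['cy']],[0,0,1]],float)
    p=cv2.undistortPoints(np.stack([u,v],-1).reshape(-1,1,2).astype(float),K,np.array(im['D'],float))[:,0]
    E=np.array(im['extrinsics']); d=im['depth'].reshape(-1,1)
    return (np.c_[p,np.ones(len(p))]*d@E[:3,:3].T+E[:3,3]).reshape(480,640,3)
E
python3 - <<'E'
from h import *
for n in ['top','scene']:
    im=snap(n,n+'0.png'); print(n,np.round(im['extrinsics'],3).tolist(),im['fx'],im['D'])
s=ctrl.observe(); print(s)
E
```

```text
pics
top [[0.019, -0.997, 0.069, 0.394], [-1.0, -0.018, 0.024, -0.1], [-0.023, -0.069, -0.997, 1.451], [0.0, 0.0, 0.0, 1.0]] 519.925405555347 [-0.04526775  0.          0.          0.          0.        ]
scene [[0.794, 0.386, -0.469, 1.173], [0.607, -0.515, 0.605, -1.004], [-0.008, -0.765, -0.644, 1.072], [0.0, 0.0, 0.0, 1.0]] 620.299077590164 [-0.21349006  0.          0.          0.          0.        ]
{'time': 0.1, 'q': array([-1.28582636e+00,  4.86535634e-02,  9.77390677e-02,  1.62200390e+00,
        7.58887324e-06,  1.44298842e+00]), 'dq': array([ 0.00026963, -0.00237321,  0.00361141, -0.00060529, -0.00085595,
        0.00028918]), 'joint_torque': array([ 1.45342288e-03, -3.39852083e+01,  3.20935714e+01,  1.58322364e-02,
       -7.45487819e-05,  7.19647062e-06]), 'tool_pos': array([ 0.21044004, -0.48038751,  0.23823849]), 'ee_rot': array([ 8.37004734e-01, -5.47194617e-01, -8.04382692e-04, -6.91940226e-04]), 'force': array([ 0.7609915 , -0.40640926,  0.1687973 ]), 'ft_torque': array([ 0.01285154,  0.03394973, -0.00037006]), 'grip_width': 0.0853723489606949}
```

View pics/top0.png

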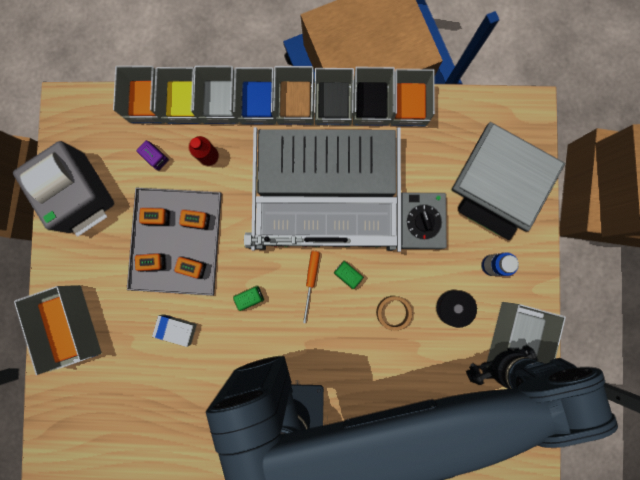

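View pics/scene0.png

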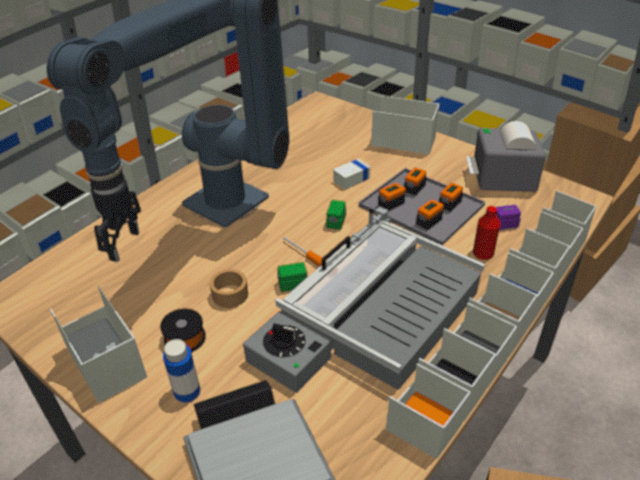

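The top view shows the tray with four orange packs at (153,216), (194,219), (149,262) and (189,267). There are look-alikes: green at (248,298) and (348,274), purple at (152,154). Only the orange/black ones on the tray fit. The station is around (330,190), with the bolt at (250,240) and the dial at (423,221).

```bash
python3 - <<'E'
from h import *
im=load('top'); P=im['pixels'][:,:,::-1]
a=cv2.resize(P[120:260,240:450],None,fx=3.8,fy=3.8,interpolation=cv2.INTER_CUBIC); cv2.imwrite('pics/station_crop.png',a)
b=cv2.resize(P[180:300,120:230],None,fx=5,fy=5,interpolation=cv2.INTER_CUBIC); cv2.imwrite('pics/tray_crop.png',b)
C=cloud(im)
for (u0,v0) in [(153,216),(194,219),(149,262),(189,267)]:
    s=C[v0-20:v0+21,u0-22:u0+23].reshape(-1,3)
    m=(s[:,2]>0.05)&(s[:,2]<0.075); q=s[m]
    r=cv2.minAreaRect((q[:,:2]*1000).astype(np.float32)); print(np.round(r[0],1),np.round(r[1],1),round(r[2],1),len(q),np.round(np.median(q[:,2]),4), np.round(q[:,:2].mean(0),4))
# station top heights
for (u,v) in [(290,160),(370,160),(330,240),(254,190),(400,190),(423,221),(437,240)]:
    print((u,v),np.round(at_d(im,u,v),4))
E
```

```text
[549.8 381.1] [41.9 73.4] 1.3 399 0.0609 [0.549  0.3808]
[544.1 270.2] [71.6 45.2] 83.6 412 0.061 [0.5434 0.2694]
[424.4 387.5] [44.3 73.7] 5.2 431 0.0614 [0.424  0.3869]
[411.6 278. ] [70.6 44.1] 75.6 425 0.0611 [0.4114 0.277 ]
(290, 160) [0.7043 0.0067 0.0719]
(370, 160) [ 0.707  -0.2084  0.0742]
(330, 240) [ 0.4863 -0.1046  0.1272]
(254, 190) [0.6178 0.0987 0.0926]
(400, 190) [ 0.6244 -0.2871  0.0897]
(423, 221) [ 0.5436 -0.3486  0.0863]
(437, 240) [ 0.4955 -0.3893  0.0686]
```

View pics/station_crop.png

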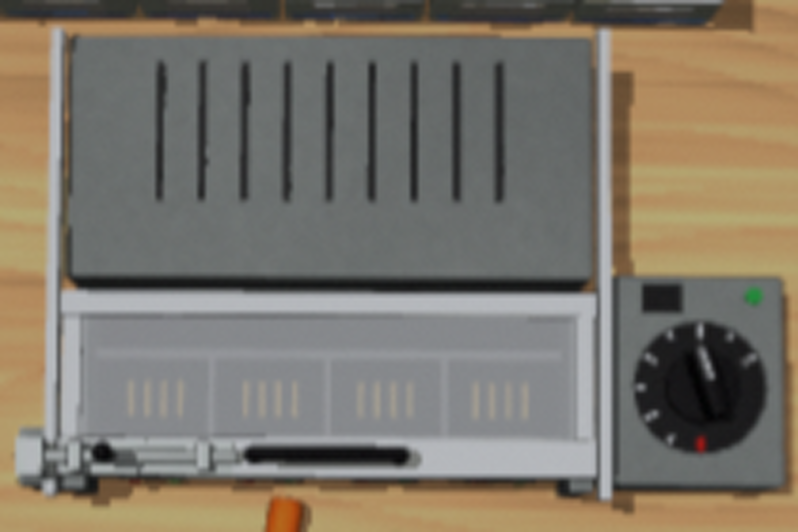

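View pics/tray_crop.png

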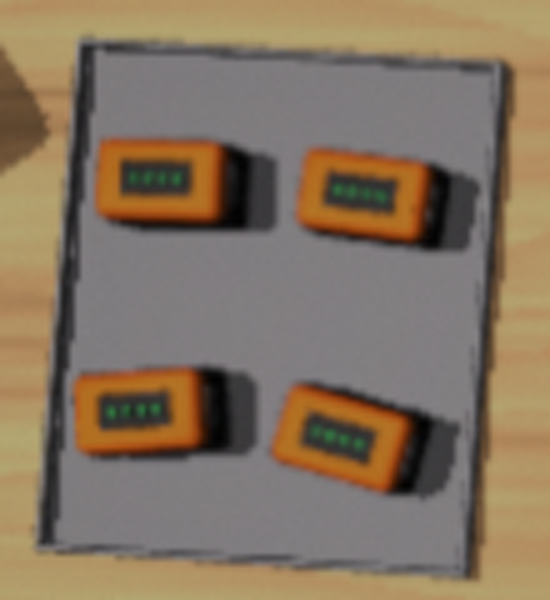

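The tray crop confirms exactly four orange-over-black packs. In the station crop the bolt is shot (knob at (102,452)), the handle runs from (248,455) to (410,457), and the dial bar points roughly up with the red zero mark at the bottom. I'll check the dial from closer.

```bash
python3 - <<'E'
from h import *
from scipy.optimize import least_squares
im=load('top')
c=lambda u,v:(240+(u+.5)/3.8-.5,120+(v+.5)/3.8-.5)
# station pts: (crop px, station xyz; None unknown)
obs=[((605,30),(255,-192,90)),((57,30),(255,192,90)),((605,497),(-70,-192,90)),((50,490),(-70,192,90)),((699,388),(5,-262,76))]
def T(p,X): 
    X=np.array(X)/1000.; cs,sn=np.cos(p[2]),np.sin(p[2]); return np.array([p[0]+cs*X[0]-sn*X[1],p[1]+sn*X[0]+cs*X[1],X[2]])
f=lambda p:np.ravel([proj(im,T(p,X))[0]-c(*u) for u,X in obs])
r=least_squares(f,[.52,-.1,0]); print(r.x,np.round(r.fun,1))
for n,u,z in [('knobtop',(102,452),.15),('h+',(248,455),.125),('h-',(408,457),.125),('PSfl',(70,280),.072),('PSfr',(590,280),.072)]:
    w=at_z(im,*c(*u),z); d=w[:2]-r.x[:2]; a=r.x[2]; print(n,np.round(w,4),np.round([d@[np.cos(a),np.sin(a)],d@[-np.sin(a),np.cos(a)]],4))
w=snap('wrist','w0.png'); s=ctrl.observe()
from scipy.spatial.transform import Rotation as R
E=np.array(w['extrinsics']); Rt=R.from_quat(s['ee_rot']).as_matrix()
print('cam in tool',np.round(Rt.T@(E[:3,3]-s['tool_pos']),4),np.round(Rt.T@E[:3,:3],3).tolist(),w['fx'],w['D'])
E
```

```text
[ 0.53452409 -0.09232953  0.0097158 ] [-0.4  0.4  0.1 -0.1 -0.1 -0.6 -0.4 -0.   0.8  0.3]
knobtop [0.4855 0.0553 0.15  ] [-0.0476  0.1481]
h+ [ 0.4869 -0.0404  0.125 ] [-0.0471  0.0524]
h- [ 0.4875 -0.148   0.125 ] [-0.0476 -0.0553]
PSfl [0.6124 0.0905 0.072 ] [0.0796 0.1821]
PSfr [ 0.6182 -0.2759  0.072 ] [ 0.0819 -0.1844]
cam in tool [ 0.001  -0.0711 -0.1336] [[1.0, 0.0, -0.001], [0.0, 0.961, 0.278], [0.001, -0.278, 0.961]] 377.3117773251284 [-0.05452211  0.          0.          0.          0.        ]
```

```bash
python3 -m handwheel '[{"xyz":[0.032,0.013,0],"twist":6.6},{"xyz":[0.032,0.013,0],"twist":6.6},{"xyz":[0.032,0.013,0],"twist":6.6},{"xyz":[0.032,0.013,0],"twist":6.6},{"xyz":[0.032,0.013,0],"twist":6.6},{"xyz":[0.032,0.013,0],"twist":6.6},{"xyz":[0.032,0.013,0],"twist":6.6},{"xyz":[0.032,0.013,0],"twist":6.6},{"xyz":[0.032,0.013,0],"twist":6.6},{"xyz":[0.032,0.013,0],"twist":6.6}]' 0
python3 - <<'E'
from h import *
im=snap('wrist','w1.png'); print(ctrl.observe()['tool_pos'])
E
```

```text
time: 0.98
tool_pos: [0.5349, -0.3455, 0.233]
ee_rot: [1.0, 0.016, -0.005, 0.001]
force: [0.2, -1.1, 0.5]
grip_width: 0.0429
[ 0.54088429 -0.34172965  0.23095504]
```

View pics/w1.png

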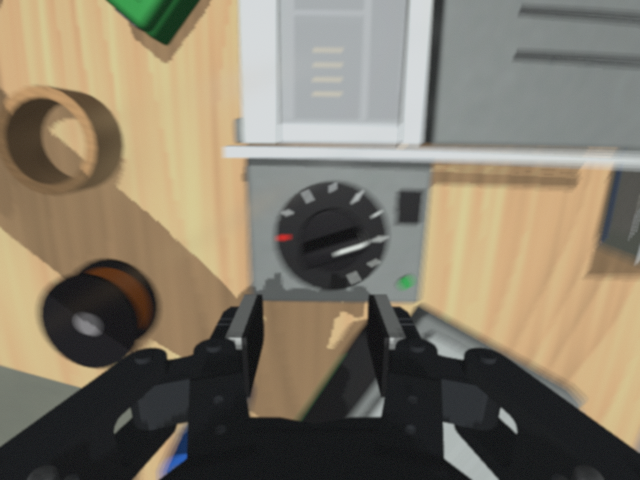

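The wrist view shows the dial at (330,240), red zero at (285,238) and the white pointer toward the right, around click 5 to 6. It's motion-blurred, so I'll recheck it before turning. Next, the knob.

```bash
python3 -m handwheel '[{"xyz":[-0.0055,0.037,0.001],"twist":-0.6},{"xyz":[-0.0055,0.037,0.001],"twist":-0.6},{"xyz":[-0.0055,0.037,0.001],"twist":0},{"xyz":[-0.0055,0.037,0.001],"twist":0},{"xyz":[-0.0055,0.037,0],"twist":0},{"xyz":[-0.0055,0.037,0],"twist":0},{"xyz":[-0.0055,0.037,0],"twist":0},{"xyz":[-0.0055,0.037,0],"twist":0},{"xyz":[-0.0055,0.037,0],"twist":0},{"xyz":[-0.0055,0.037,0],"twist":0}]' 0
python3 -m handwheel '[{"xyz":[0,0,0],"twist":0},{"xyz":[0,0,0],"twist":0}]'
python3 - <<'E'
from h import *
im=snap('wrist','w2.png'); s=ctrl.observe();print(s['tool_pos'],s['ee_rot'])
print(proj(im,[[0.4855,.0553,.15],[0.4855,.0553,.114]]))
C=cloud(im); m=(C[...,2]>0.130)&(C[...,2]<.16)&(abs(C[...,0]-.4855)<.03)&(abs(C[...,1]-.055)<.05)
q=C[m]; print(len(q),q.mean(0) if len(q) else 0, q.min(0),q.max(0))
m=(C[...,2]>0.117)&(C[...,2]<.132)&(abs(C[...,0]-.4855)<.03)&(C[...,1]<.0)&(C[...,1]>-.2)
q=C[m]; print(len(q),q.mean(0), q.min(0),q.max(0))
E
```

```text
time: 1.87
tool_pos: [0.4823, 0.038, 0.2216]
ee_rot: [1.0, 0.005, -0.009, -0.004]
force: [0.6, 0.4, 0.1]
grip_width: 0.0426
time: 2.03
tool_pos: [0.4798, 0.0452, 0.2213]
ee_rot: [1.0, 0.01, -0.01, -0.006]
force: [-0.4, -1.0, -0.2]
grip_width: 0.0427
[0.47971521 0.04511035 0.22132338] [ 0.99988662  0.00938733 -0.0099271  -0.00633063]
[[326.49615594 247.36862275]
 [325.97402749 232.48460961]]
510 [0.48722446 0.05476334 0.14652378] [0.48059519 0.04612498 0.13007094] [0.49404416 0.06035288 0.15116669]
874 [ 0.48898087 -0.06025734  0.12518861] [ 0.48343912 -0.08802677  0.11702199] [ 0.49502888 -0.04026302  0.12873996]
```

View pics/w2.png

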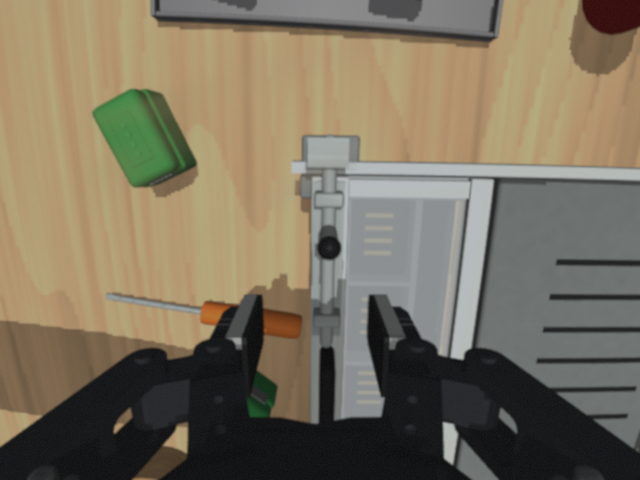

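Knob top at (328,247), which puts it at (0.487, 0.055, 0.150). The depth reading agrees, and the bolt runs along y with its nose in the keeper. Descending.

```bash
python3 -m handwheel '[{"xyz":[0.0073,0.009,-0.01],"twist":0},{"xyz":[0,0,-0.02],"twist":0},{"xyz":[0,0,-0.02],"twist":0},{"xyz":[0,0,-0.02],"twist":0},{"xyz":[0,0,-0.015],"twist":0},{"xyz":[0,0,-0.005],"twist":0},{"xyz":[0,0,0],"twist":0}]' 0
```

```text
time: 2.67
tool_pos: [0.4912, 0.0482, 0.1241]
ee_rot: [1.0, 0.002, -0.009, -0.006]
force: [0.2, 0.5, 0.3]
grip_width: 0.0429
```

```bash
python3 -m handwheel '[{"xyz":[-0.004,0.0065,0.004],"twist":0},{"xyz":[0,0,0],"twist":0}]' 0; python3 -m handwheel '[{"xyz":[0,0,0],"twist":0},{"xyz":[0,0,0],"twist":0},{"xyz":[0,0,0],"twist":0},{"xyz":[0,0,0],"twist":0},{"xyz":[0,0,0],"twist":0},{"xyz":[0,0,0],"twist":0}]' 1
```

```text
time: 2.83
tool_pos: [0.487, 0.0538, 0.1276]
ee_rot: [1.0, 0.0, -0.01, -0.006]
force: [0.6, -0.3, 0.8]
grip_width: 0.0428
time: 3.33
tool_pos: [0.4882, 0.0538, 0.1304]
ee_rot: [1.0, 0.0, -0.008, -0.006]
force: [-0.6, -0.2, -2.2]
grip_width: 0.0094
```

```bash
python3 -m handwheel '[{"xyz":[0,-0.008,0],"twist":0},{"xyz":[0,-0.008,0],"twist":0},{"xyz":[0,-0.008,0],"twist":0},{"xyz":[0,-0.008,0],"twist":0},{"xyz":[0,-0.006,0],"twist":0},{"xyz":[0,-0.002,0],"twist":0}]' 1
```

```text
time: 3.83
tool_pos: [0.4885, 0.0161, 0.1305]
ee_rot: [1.0, 0.002, -0.007, -0.014]
force: [0.4, 15.0, -1.0]
grip_width: 0.0097
```

```bash
python3 -m handwheel '[{"xyz":[0.01,0,0],"twist":0},{"xyz":[0.015,0,0],"twist":0},{"xyz":[0.015,0,0],"twist":0}]' 1
```

```text
time: 4.08
tool_pos: [0.523, 0.0167, 0.1304]
ee_rot: [1.0, 0.001, -0.013, -0.017]
force: [-3.4, 4.2, -0.0]
grip_width: 0.0095
```

```bash
python3 -m handwheel '[{"xyz":[0.018,0,0],"twist":0},{"xyz":[0.018,0,0],"twist":0},{"xyz":[0.018,0,0],"twist":0},{"xyz":[0.018,0,0],"twist":0},{"xyz":[0.018,0,0],"twist":0},{"xyz":[0.01,0,0],"twist":0},{"xyz":[0.006,0,0],"twist":0},{"xyz":[0.003,0,0],"twist":0}]' 1; python3 -m handwheel '[{"xyz":[0,0,0],"twist":0},{"xyz":[0,0,0],"twist":0},{"xyz":[0,0,0],"twist":0}]' 0
```

```text
time: 4.75
tool_pos: [0.631, 0.0178, 0.1305]
ee_rot: [1.0, 0.001, -0.02, -0.024]
force: [-2.3, 5.1, 0.4]
grip_width: 0.0094
time: 5.0
tool_pos: [0.6319, 0.0139, 0.131]
ee_rot: [1.0, 0.0, -0.019, -0.021]
force: [-0.6, -0.2, 0.2]
grip_width: 0.0423
```

```bash
python3 -m handwheel '[{"xyz":[0,0,0.03],"twist":0},{"xyz":[0,0,0.03],"twist":0},{"xyz":[-0.01,-0.01,0.03],"twist":0},{"xyz":[-0.025,-0.02,0.02],"twist":0},{"xyz":[-0.03,-0.025,0],"twist":0},{"xyz":[-0.03,-0.025,0],"twist":0},{"xyz":[0,-0.02,0],"twist":0},{"xyz":[0,0,0],"twist":0},{"xyz":[0,0,0],"twist":0}]' 0
python3 - <<'E'
from h import *
im=snap('wrist','w3.png'); s=ctrl.observe();print(s['tool_pos'],s['ee_rot'])
p=[.53452409,-.09232953,.0097158]
def W(x,y,z): c,s=np.cos(p[2]),np.sin(p[2]); return [p[0]+c*x-s*y,p[1]+s*x+c*y,z]
P=im['pixels'][:,:,::-1].copy()
for i in range(4):
    y=(i-1.5)*.084
    for z,col,dx,dy in [(.012,(0,0,255),.028,.04),(.032,(0,255,0),.028,.04)]:
        q=proj(im,[W(a*dx,y+b*dy,z) for a,b in [(-1,-1),(1,-1),(1,1),(-1,1)]])
        cv2.polylines(P,[np.round(q).astype(int)],True,col,1)
    print(i,proj(im,[W(0,y,.012)]))
cv2.imwrite('pics/w3o.png',P)
E
```

```text
time: 5.75
tool_pos: [0.5251, -0.0962, 0.2444]
ee_rot: [1.0, -0.002, -0.021, -0.013]
force: [0.1, 1.3, 0.3]
grip_width: 0.0428
[ 0.52558468 -0.09628049  0.24451638] [ 0.99969438 -0.0013863  -0.0209717  -0.01301624]
0 [[333.77313536 328.74404638]]
1 [[333.82988075 253.29077925]]
2 [[333.7958628  168.93102777]]
3 [[333.63476591  75.65756906]]
```

View pics/w3o.png

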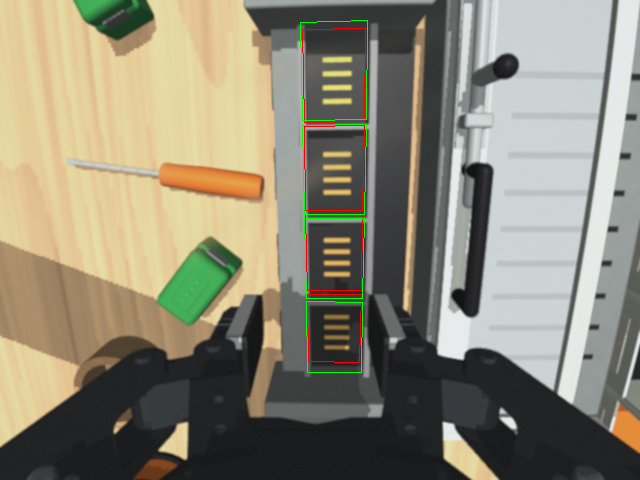

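The overlay (green = predicted wall tops) sits on the bay walls within about 1 mm. The bay floors are at (334,76), (334,169), (334,253) and (334,329), and the guard is open well behind. Now over the near-right pack (top px (189,267)), with a second look.

```bash
python3 -m handwheel '[{"xyz":[-0.0115,0.037,-0.003],"twist":-1.4},{"xyz":[-0.0115,0.037,-0.003],"twist":-1.4},{"xyz":[-0.0115,0.037,-0.003],"twist":-1.4},{"xyz":[-0.0115,0.037,-0.003],"twist":-1.4},{"xyz":[-0.0115,0.037,-0.003],"twist":-1.4},{"xyz":[-0.0115,0.037,-0.003],"twist":-1.4},{"xyz":[-0.0115,0.037,-0.003],"twist":-1.4},{"xyz":[-0.0115,0.037,-0.003],"twist":-1.4},{"xyz":[-0.0115,0.037,-0.003],"twist":-1.4},{"xyz":[-0.0115,0.037,-0.003],"twist":-1.4}]' -0.6
python3 -m handwheel '[{"xyz":[0,0,0],"twist":0},{"xyz":[0,0,0],"twist":0}]'
cat >> h.py <<'E'
def packs(im):
    C=cloud(im); hsv=cv2.cvtColor(np.ascontiguousarray(im['pixels']),cv2.COLOR_RGB2HSV)
    m=((hsv[...,0]<20)&(hsv[...,1]>150)&(hsv[...,2]>80)&(C[...,2]>.045)&(C[...,2]<.08)).astype(np.uint8)
    m=cv2.morphologyEx(m,cv2.MORPH_CLOSE,np.ones((5,5)))
    n,l,st,_=cv2.connectedComponentsWithStats(m)
    for i in range(1,n):
        if st[i,4]<150: continue
        q=C[(l==i)&(C[...,2]>.052)&(C[...,2]<.08)]
        if len(q)<100: continue
        z=np.median(q[:,2]); q=q[abs(q[:,2]-z)<.004]
        r=cv2.minAreaRect((q[:,:2]*1000).astype(np.float32)); w,h=r[1]; a=r[2]
        if w>h: a-=90
        print('pack px',st[i,:4],'ctr',np.round(r[0],1),'size',np.round(r[1],1),'xdir %.1f'%a,'top %.4f'%z)
def pose():
    from scipy.spatial.transform import Rotation as R
    s=ctrl.observe(); M=R.from_quat(s['ee_rot']).as_matrix()
    print('tcp',np.round(s['tool_pos'],4),'yaw %.1f'%np.degrees(np.arctan2(M[1,0],M[0,0])),'tilt',np.round(M[:2,2],3),'grip %.4f'%s['grip_width'],'t',s['time'],'grasp',np.round(s['tool_pos']-.011*M[:,2],4))
E
python3 - <<'E'
from h import *
im=snap('wrist','w4.png'); pose(); packs(im)
E
```

```text
time: 6.63
tool_pos: [0.4095, 0.2871, 0.2141]
ee_rot: [0.991, -0.132, -0.014, -0.014]
force: [2.4, -0.0, -0.1]
grip_width: 0.0683
time: 6.8
tool_pos: [0.4052, 0.2961, 0.2134]
ee_rot: [0.992, -0.125, -0.015, -0.015]
force: [0.5, 1.0, -0.1]
grip_width: 0.0683
tcp [0.4051 0.296  0.2133] yaw -14.4 tilt [-0.027  0.035] grip 0.0684 t 6.85 grasp [0.4054 0.2956 0.2243]
pack px [448  22  72 107] ctr [549.9 380.6] size [68.2 42.6] xdir -0.5 top 0.0587
pack px [277  57  78 105] ctr [424.3 387.2] size [42.  67.6] xdir 5.4 top 0.0588
pack px [468 179  59  89] ctr [543.6 269.2] size [67.  42.1] xdir -6.2 top 0.0586
pack px [309 210  54  85] ctr [411.9 276.6] size [67.6 42. ] xdir -15.3 top 0.0586
```

View pics/w4.png

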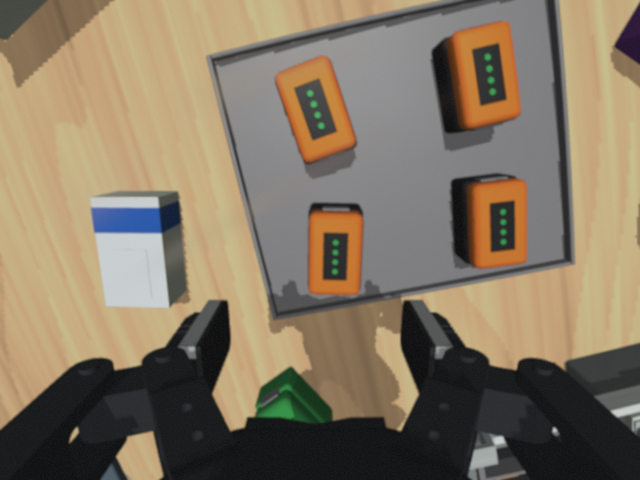

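Four orange packs at (315,108), (480,77), (335,250) and (495,220) in this view. Positions agree with the top camera within 1.5 mm. I'll grasp the near-right one at (412,277), yaw -15.

```bash
python3 -m handwheel '[{"xyz":[0.0067,-0.018,-0.01],"twist":-0.7},{"xyz":[0,0,-0.025],"twist":0},{"xyz":[0,0,-0.025],"twist":0},{"xyz":[0,0,-0.025],"twist":0},{"xyz":[0,0,-0.025],"twist":0},{"xyz":[0,0,-0.025],"twist":0},{"xyz":[0,0,-0.02],"twist":0},{"xyz":[0,0,-0.01],"twist":0},{"xyz":[0,0,0],"twist":0}]' -0.6; python3 -c "
from h import *
pose()"
```

```text
time: 7.6
tool_pos: [0.4195, 0.2702, 0.0464]
ee_rot: [0.99, -0.137, -0.01, -0.017]
force: [-0.5, 0.1, 0.6]
grip_width: 0.0684
tcp [0.4195 0.2702 0.0464] yaw -15.7 tilt [-0.015  0.036] grip 0.0684 t 7.6 grasp [0.4197 0.2698 0.0574]
```

```bash
python3 -m handwheel '[{"xyz":[-0.007,0.006,-0.006],"twist":0},{"xyz":[0,0,-0.003],"twist":0},{"xyz":[0,0,0],"twist":0}]' -0.6;python3 -m handwheel '[{"xyz":[0,0,0],"twist":0},{"xyz":[0,0,0],"twist":0},{"xyz":[0,0,0],"twist":0},{"xyz":[0,0,0],"twist":0}]' 1;
```

```text
time: 7.85
tool_pos: [0.4141, 0.2758, 0.0388]
ee_rot: [0.99, -0.138, -0.009, -0.018]
force: [-0.3, -0.9, 0.6]
grip_width: 0.0682
time: 8.18
tool_pos: [0.4159, 0.2775, 0.0425]
ee_rot: [0.99, -0.137, -0.006, -0.019]
force: [0.2, 0.8, -2.9]
grip_width: 0.0447
```

```bash
python3 -m handwheel '[{"xyz":[0,0,0.02],"twist":0},{"xyz":[0,0,0.035],"twist":0},{"xyz":[0,0,0.035],"twist":0},{"xyz":[0,0,0.035],"twist":0},{"xyz":[0,0,0.025],"twist":0}]' 1; python3 -m handwheel '[{"xyz":[0.0117,-0.024,0],"twist":1.6},{"xyz":[0.0117,-0.024,0],"twist":1.6},{"xyz":[0.0117,-0.024,0],"twist":1.6},{"xyz":[0.0117,-0.024,0],"twist":1.6},{"xyz":[0.0117,-0.024,0],"twist":1.6},{"xyz":[0.0117,-0.024,0],"twist":1.6},{"xyz":[0.0117,-0.024,0],"twist":1.6},{"xyz":[0.0117,-0.024,0],"twist":1.6},{"xyz":[0.0117,-0.024,0],"twist":1.6},{"xyz":[0.005,-0.01,0],"twist":1.6}]' 1; python3 -m handwheel '[{"xyz":[0,0,0],"twist":0},{"xyz":[0,0,0],"twist":0}]'; python3 -c "
from h import *
pose()"
```

```text
time: 8.6
tool_pos: [0.4072, 0.2731, 0.1864]
ee_rot: [0.99, -0.138, -0.016, -0.012]
force: [0.1, 0.0, -2.5]
grip_width: 0.0451
time: 9.43
tool_pos: [0.5249, 0.0411, 0.1957]
ee_rot: [1.0, 0.014, -0.01, -0.015]
force: [-0.6, 0.4, -2.1]
grip_width: 0.0448
time: 9.6
tool_pos: [0.5257, 0.0382, 0.1945]
ee_rot: [1.0, 0.011, -0.01, -0.014]
force: [-0.7, 0.0, -2.7]
grip_width: 0.045
tcp [0.5257 0.0382 0.1945] yaw 1.3 tilt [-0.021  0.029] grip 0.0450 t 9.6 grasp [0.526  0.0379 0.2055]
```

```bash
python3 -m handwheel '[{"xyz":[0.0076,-0.003,0],"twist":-0.7},{"xyz":[0,0,-0.02],"twist":0},{"xyz":[0,0,-0.025],"twist":0},{"xyz":[0,0,-0.025],"twist":0},{"xyz":[0,0,-0.015],"twist":0},{"xyz":[0,0,-0.005],"twist":0},{"xyz":[0,0,0],"twist":0},{"xyz":[0,0,0],"twist":0}]' 1; python3 -c "
from h import *
pose()"
```

```text
time: 10.27
tool_pos: [0.5368, 0.0386, 0.105]
ee_rot: [1.0, 0.005, -0.005, -0.011]
force: [-0.2, -3.6, -1.5]
grip_width: 0.0449
tcp [0.5368 0.0386 0.105 ] yaw 0.6 tilt [-0.01   0.023] grip 0.0449 t 10.2667 grasp [0.5369 0.0383 0.116 ]
```

```bash
python3 -m handwheel '[{"xyz":[-0.003,-0.0035,0],"twist":0},{"xyz":[0,0,-0.01],"twist":0},{"xyz":[0,0,-0.012],"twist":0},{"xyz":[0,0,-0.004],"twist":0},{"xyz":[0,0,0],"twist":0}]' 1; python3 -c "
from h import *
pose()"
```

```text
time: 10.68
tool_pos: [0.535, 0.0382, 0.08]
ee_rot: [1.0, 0.006, -0.003, -0.015]
force: [1.4, -0.6, -2.3]
grip_width: 0.045
tcp [0.535  0.0382 0.08  ] yaw 0.7 tilt [-0.006  0.029] grip 0.0450 t 10.6833 grasp [0.5351 0.0379 0.091 ]
```

```bash
python3 -m handwheel '[{"xyz":[-0.001,-0.004,0],"twist":0},{"xyz":[0,-0.001,0],"twist":0},{"xyz":[0,0,0],"twist":0}]' 1; python3 -c "
from h import *
pose()
s=snap('wrist','w5.png')"
```

```text
time: 10.93
tool_pos: [0.5331, 0.0334, 0.079]
ee_rot: [1.0, 0.006, -0.004, -0.015]
force: [-0.3, -0.2, -2.5]
grip_width: 0.0451
tcp [0.5331 0.0334 0.079 ] yaw 0.7 tilt [-0.008  0.031] grip 0.0451 t 10.9333 grasp [0.5332 0.0331 0.09  ]
```

View pics/w5.png

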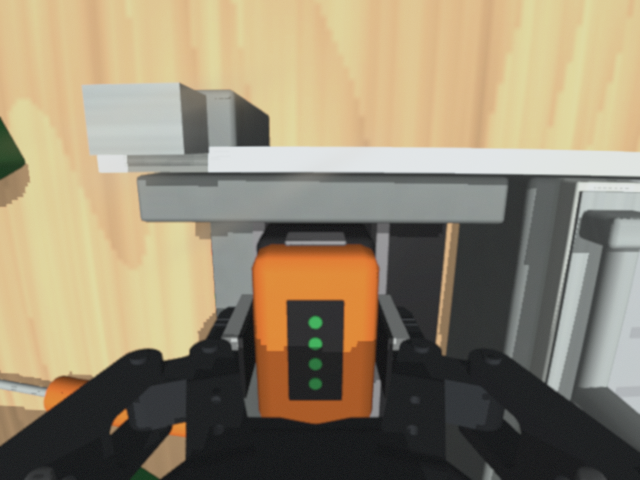

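Pack held straight at (315,330), between the bay side walls. Lowering it.

```bash
python3 -m handwheel '[{"xyz":[0,0.0005,-0.008],"twist":0},{"xyz":[0,-0.001,-0.008],"twist":0},{"xyz":[0,-0.001,-0.006],"twist":0},{"xyz":[0,-0.0005,-0.003],"twist":0},{"xyz":[0,0,0],"twist":0}]' 1; python3 -c "
from h import *
pose()"
```

```text
time: 11.4
tool_pos: [0.5337, 0.0313, 0.0521]
ee_rot: [1.0, 0.006, -0.003, -0.015]
force: [-0.7, -0.1, -2.9]
grip_width: 0.0454
tcp [0.5337 0.0313 0.0521] yaw 0.7 tilt [-0.006  0.031] grip 0.0454 t 11.4 grasp [0.5337 0.0309 0.0631]
```

```bash
python3 -m handwheel '[{"xyz":[0,0.003,-0.002],"twist":0},{"xyz":[0,0,-0.001],"twist":0},{"xyz":[0,0,0],"twist":0}]' 1; python3 -m handwheel '[{"xyz":[0,0,0],"twist":0},{"xyz":[0,0,0],"twist":0},{"xyz":[0,0,0],"twist":0}]' -0.6; python3 -m handwheel '[{"xyz":[0,0,0.02],"twist":0},{"xyz":[0,0,0.035],"twist":0},{"xyz":[0,0,0.035],"twist":0},{"xyz":[0,0,0.035],"twist":0}]'; python3 - <<'E'
from h import *
pose()
im=snap('wrist'); C=cloud(im)
m=(C[...,2]>.06)&(C[...,2]<.075)&(abs(C[...,0]-.533)<.035)&(abs(C[...,1]-.034)<.05)
q=C[m]; r=cv2.minAreaRect((q[:,:2]*1000).astype(np.float32)); print(r,np.median(q[:,2]))
packs(im)
E
```

```text
time: 11.65
tool_pos: [0.5335, 0.0349, 0.0493]
ee_rot: [1.0, 0.006, -0.003, -0.016]
force: [0.3, 0.6, -2.4]
grip_width: 0.0452
time: 11.9
tool_pos: [0.5353, 0.0349, 0.0511]
ee_rot: [1.0, 0.006, -0.001, -0.016]
force: [0.4, -0.5, -0.1]
grip_width: 0.0682
time: 12.23
tool_pos: [0.5278, 0.0352, 0.1703]
ee_rot: [1.0, 0.006, -0.011, -0.016]
force: [-0.4, 0.2, 0.4]
grip_width: 0.0678
tcp [0.5278 0.0352 0.1703] yaw 0.7 tilt [-0.021  0.032] grip 0.0678 t 12.2333 grasp [0.528  0.0348 0.1813]
((533.1456298828125, 41.58015060424805), (84.82234191894531, 69.60868072509766), 89.99982452392578) 0.06708902043204046
pack px [295 201  67 101] ctr [534.6  33.7] size [43.2 68.9] xdir 0.5 top 0.0666
```

Pack seated: centre (534.6, 33.7), top 66.6 mm, which matches bay3. Next is the far-right pack.

```bash
python3 -m handwheel '[{"xyz":[0.001,0.023,0.003],"twist":-0.7},{"xyz":[0.001,0.023,0.003],"twist":-0.7},{"xyz":[0.001,0.023,0],"twist":-0.7},{"xyz":[0.001,0.023,0],"twist":-0.7},{"xyz":[0.001,0.023,0],"twist":-0.7},{"xyz":[0.001,0.023,0],"twist":-0.7},{"xyz":[0.001,0.023,0],"twist":-0.7},{"xyz":[0.001,0.023,0],"twist":-0.7},{"xyz":[0.001,0.023,0],"twist":-0.7},{"xyz":[0.001,0.013,0],"twist":-0.7}]'; python3 -m handwheel '[{"xyz":[0,0,0],"twist":0},{"xyz":[0,0,0],"twist":0}]'; python3 - <<'E'
from h import *
pose()
im=snap('wrist'); packs(im)
E
```

```text
time: 13.12
tool_pos: [0.5517, 0.261, 0.2004]
ee_rot: [0.998, -0.062, 0.014, -0.016]
force: [-0.1, -0.6, -0.7]
grip_width: 0.068
time: 13.28
tool_pos: [0.5519, 0.2641, 0.2008]
ee_rot: [0.998, -0.06, 0.015, -0.016]
force: [-0.8, 0.6, 0.5]
grip_width: 0.0683
tcp [0.5519 0.2641 0.2008] yaw -6.9 tilt [0.031 0.031] grip 0.0683 t 13.2833 grasp [0.5515 0.2637 0.2117]
pack px [252  23  70 108] ctr [551.2 379.6] size [68.  41.9] xdir -0.6 top 0.0588
pack px [ 68  37  81 108] ctr [425.9 386.9] size [42.7 67.3] xdir 5.9 top 0.0588
pack px [271 188  56  89] ctr [544.7 268.5] size [68.6 41.6] xdir -6.6 top 0.0587
pack px [504 198  53  26] ctr [719.7 268.4] size [27.9  4.3] xdir -66.0 top 0.0667
```

```bash
python3 -m handwheel '[{"xyz":[-0.010,0.004,-0.01],"twist":0.3},{"xyz":[0,0,-0.025],"twist":0},{"xyz":[0,0,-0.025],"twist":0},{"xyz":[0,0,-0.025],"twist":0},{"xyz":[0,0,-0.025],"twist":0},{"xyz":[0,0,-0.02],"twist":0},{"xyz":[0,0,-0.012],"twist":0},{"xyz":[0,0,-0.005],"twist":0},{"xyz":[0,0,0],"twist":0}]' -0.6; python3 -c "
from h import *
pose()"
```

```text
time: 14.08
tool_pos: [0.5444, 0.2561, 0.0526]
ee_rot: [0.998, -0.063, 0.019, -0.016]
force: [-0.2, 0.1, -0.7]
grip_width: 0.0683
tcp [0.5444 0.2561 0.0526] yaw -7.3 tilt [0.041 0.03 ] grip 0.0683 t 14.0833 grasp [0.5439 0.2558 0.0635]
```

```bash
python3 -m handwheel '[{"xyz":[0,0.011,-0.006],"twist":0.5},{"xyz":[0,0.003,-0.005],"twist":0},{"xyz":[0,0,-0.003],"twist":0},{"xyz":[0,0,0],"twist":0}]' -0.6;python3 -m handwheel '[{"xyz":[0,0,0],"twist":0},{"xyz":[0,0,0],"twist":0},{"xyz":[0,0,0],"twist":0},{"xyz":[0,0,0],"twist":0}]' 1; python3 -c "
from h import *
pose()"
```

```text
time: 14.42
tool_pos: [0.547, 0.2706, 0.0409]
ee_rot: [0.998, -0.059, 0.022, -0.017]
force: [-1.2, 0.3, -0.3]
grip_width: 0.0685
time: 14.75
tool_pos: [0.5477, 0.2717, 0.0431]
ee_rot: [0.998, -0.059, 0.023, -0.018]
force: [-0.6, 0.6, -3.4]
grip_width: 0.0452
tcp [0.5477 0.2717 0.0431] yaw -6.8 tilt [0.048 0.033] grip 0.0452 t 14.75 grasp [0.5472 0.2714 0.0541]
```

```bash
python3 -m handwheel '[{"xyz":[0,0,0.02],"twist":0},{"xyz":[0,0,0.035],"twist":0},{"xyz":[0,0,0.035],"twist":0},{"xyz":[0,0,0.035],"twist":0},{"xyz":[0,0,0.025],"twist":0}]' 1; python3 -m handwheel '[{"xyz":[-0.001,-0.032,0],"twist":0.7},{"xyz":[-0.001,-0.032,0],"twist":0.7},{"xyz":[-0.001,-0.032,0],"twist":0.7},{"xyz":[-0.001,-0.032,0],"twist":0.7},{"xyz":[-0.001,-0.032,0],"twist":0.7},{"xyz":[-0.001,-0.032,0],"twist":0.7},{"xyz":[-0.001,-0.032,0],"twist":0.7},{"xyz":[-0.001,-0.032,0],"twist":0.7},{"xyz":[-0.001,-0.032,0],"twist":0.7},{"xyz":[-0.001,-0.015,0],"twist":0.7}]' 1; python3 -m handwheel '[{"xyz":[0,0,0],"twist":0},{"xyz":[0,0,0],"twist":0}]'; python3 -c "
from h import *
pose()"
```

```text
time: 15.17
tool_pos: [0.5367, 0.2673, 0.1822]
ee_rot: [0.998, -0.059, 0.009, -0.011]
force: [1.6, 1.8, -1.4]
grip_width: 0.0451
time: 16.0
tool_pos: [0.5274, -0.0424, 0.1881]
ee_rot: [1.0, 0.011, 0.015, -0.015]
force: [-0.3, 0.2, -2.2]
grip_width: 0.0453
time: 16.17
tool_pos: [0.5264, -0.0468, 0.1866]
ee_rot: [1.0, 0.007, 0.013, -0.015]
force: [0.2, -0.1, -3.4]
grip_width: 0.045
tcp [ 0.5264 -0.0468  0.1866] yaw 0.8 tilt [0.027 0.03 ] grip 0.0450 t 16.1667 grasp [ 0.5261 -0.0471  0.1976]
```

```bash
python3 -m handwheel '[{"xyz":[0.006,0,0],"twist":0},{"xyz":[0,0,-0.02],"twist":0},{"xyz":[0,0,-0.025],"twist":0},{"xyz":[0,0,-0.025],"twist":0},{"xyz":[0,0,-0.015],"twist":0},{"xyz":[0,0,-0.008],"twist":0},{"xyz":[0,0,0],"twist":0},{"xyz":[0,0,0],"twist":0}]' 1; python3 -c "
from h import *
pose()"
```

```text
time: 16.83
tool_pos: [0.5361, -0.038, 0.0904]
ee_rot: [1.0, 0.012, 0.016, -0.016]
force: [-0.8, 0.4, -2.5]
grip_width: 0.0451
tcp [ 0.5361 -0.038   0.0904] yaw 1.4 tilt [0.031 0.033] grip 0.0451 t 16.8333 grasp [ 0.5357 -0.0383  0.1014]
```

```bash
python3 -m handwheel '[{"xyz":[-0.002,-0.007,-0.004],"twist":-0.6},{"xyz":[0,-0.002,-0.005],"twist":0},{"xyz":[0,0,-0.002],"twist":0},{"xyz":[0,0,0],"twist":0}]' 1; python3 -c "
from h import *
pose()"
```

```text
time: 17.17
tool_pos: [0.5369, -0.0473, 0.0824]
ee_rot: [1.0, 0.008, 0.019, -0.016]
force: [0.6, 0.1, -2.4]
grip_width: 0.0451
tcp [ 0.5369 -0.0473  0.0824] yaw 0.8 tilt [0.038 0.031] grip 0.0451 t 17.1667 grasp [ 0.5365 -0.0476  0.0934]
```

```bash
python3 -m handwheel '[{"xyz":[-0.003,0,-0.004],"twist":0},{"xyz":[0,0,-0.008],"twist":0},{"xyz":[0,0,-0.007],"twist":0},{"xyz":[0,0,-0.006],"twist":0},{"xyz":[0,0,-0.003],"twist":0},{"xyz":[0,0,0],"twist":0}]' 1; python3 -c "
from h import *
pose()"
```

```text
time: 17.67
tool_pos: [0.5346, -0.0482, 0.0532]
ee_rot: [1.0, 0.007, 0.021, -0.015]
force: [0.3, -0.5, -2.3]
grip_width: 0.0452
tcp [ 0.5346 -0.0482  0.0532] yaw 0.8 tilt [0.041 0.031] grip 0.0452 t 17.6667 grasp [ 0.5341 -0.0485  0.0642]
```

```bash
python3 -m handwheel '[{"xyz":[0,0,-0.002],"twist":0},{"xyz":[0,0,-0.001],"twist":0},{"xyz":[0,0,0],"twist":0}]' 1; python3 -m handwheel '[{"xyz":[0,0,0],"twist":0},{"xyz":[0,0,0],"twist":0},{"xyz":[0,0,0],"twist":0}]' -0.6; python3 -m handwheel '[{"xyz":[0,0,0.02],"twist":0},{"xyz":[0,0,0.035],"twist":0},{"xyz":[0,0,0.035],"twist":0},{"xyz":[0,0,0.035],"twist":0}]'; python3 - <<'E'
from h import *
pose()
im=snap('wrist'); packs(im)
E
```

```text
time: 17.92
tool_pos: [0.5348, -0.0483, 0.051]
ee_rot: [1.0, 0.007, 0.021, -0.015]
force: [-0.4, 0.0, -3.2]
grip_width: 0.045
time: 18.17
tool_pos: [0.5368, -0.0485, 0.0528]
ee_rot: [1.0, 0.007, 0.023, -0.015]
force: [-0.3, 0.2, -0.5]
grip_width: 0.0686
time: 18.5
tool_pos: [0.5295, -0.0466, 0.1715]
ee_rot: [1.0, 0.007, 0.014, -0.017]
force: [0.9, 0.4, 0.1]
grip_width: 0.0683
tcp [ 0.5295 -0.0466  0.1715] yaw 0.8 tilt [0.027 0.034] grip 0.0683 t 18.5 grasp [ 0.5292 -0.047   0.1825]
pack px [283  67  72 117] ctr [534.3  32.5] size [42.8 68.9] xdir 0.7 top 0.0667
pack px [286 206  67 100] ctr [535.7 -51.6] size [43.2 68.1] xdir 0.6 top 0.0666
```

Second pack seated in bay2 (535.7, -51.6, top 66.6 mm). Next is the far-left pack.

```bash
python3 -m handwheel '[{"xyz":[0.001,0.036,0.004],"twist":0},{"xyz":[0.001,0.036,0.004],"twist":0},{"xyz":[0.001,0.036,0.002],"twist":0},{"xyz":[0.001,0.036,0],"twist":0},{"xyz":[0.001,0.036,0],"twist":0},{"xyz":[0.001,0.036,0],"twist":0},{"xyz":[0.001,0.036,0],"twist":0},{"xyz":[0.001,0.036,0],"twist":0},{"xyz":[0.001,0.036,0],"twist":0},{"xyz":[0.001,0.036,0],"twist":0}]' -0.6;python3 -m handwheel '[{"xyz":[0.001,0.03,0],"twist":-0.5},{"xyz":[0.001,0.015,0],"twist":0},{"xyz":[0,0,0],"twist":0},{"xyz":[0,0,0],"twist":0}]'; python3 - <<'E'
from h import *
pose()
im=snap('wrist'); packs(im)
E
```

```text
time: 19.38
tool_pos: [0.5531, 0.3201, 0.2064]
ee_rot: [0.999, -0.001, 0.039, -0.015]
force: [0.8, 0.1, 0.2]
grip_width: 0.0687
time: 19.72
tool_pos: [0.554, 0.3772, 0.2063]
ee_rot: [0.999, -0.0, 0.04, -0.017]
force: [-0.4, -0.6, 0.5]
grip_width: 0.0685
tcp [0.554  0.3772 0.2063] yaw -0.1 tilt [0.081 0.034] grip 0.0685 t 19.7167 grasp [0.5531 0.3768 0.2172]
pack px [ 93 179  72  93] ctr [425.5 388. ] size [42.  67.9] xdir 4.4 top 0.0587
pack px [268 187  55  87] ctr [551.  381.4] size [68.  41.8] xdir -0.9 top 0.0587
pack px [473 341  48  25] ctr [729.8 270.7] size [27.8  4.6] xdir -88.1 top 0.0673
```

Tool tilt has crept up to 0.08 rad. I'll try to bleed it off with a fast lift and a slow descent.

```bash
python3 -m handwheel '[{"xyz":[0,0,0.04],"twist":0},{"xyz":[0,0,0.04],"twist":0},{"xyz":[0,0,0.04],"twist":0},{"xyz":[0,0,0],"twist":0}]'; python3 -c "
from h import *
pose()"; python3 -m handwheel '[{"xyz":[0,0,-0.012],"twist":0},{"xyz":[0,0,-0.012],"twist":0},{"xyz":[0,0,-0.012],"twist":0},{"xyz":[0,0,-0.012],"twist":0},{"xyz":[0,0,-0.012],"twist":0},{"xyz":[0,0,-0.012],"twist":0},{"xyz":[0,0,-0.012],"twist":0},{"xyz":[0,0,-0.012],"twist":0},{"xyz":[0,0,-0.012],"twist":0},{"xyz":[0,0,0],"twist":0}]'; python3 -c "
from h import *
pose()"
```

```text
time: 20.1
tool_pos: [0.5439, 0.3655, 0.3123]
ee_rot: [1.0, -0.003, 0.024, -0.007]
force: [-0.4, -0.1, 2.4]
grip_width: 0.0685
tcp [0.5439 0.3655 0.3123] yaw -0.4 tilt [0.048 0.015] grip 0.0685 t 20.1 grasp [0.5433 0.3654 0.3232]
time: 20.93
tool_pos: [0.5523, 0.3488, 0.213]
ee_rot: [0.999, -0.014, 0.036, -0.01]
force: [-1.0, -0.2, 0.2]
grip_width: 0.0683
tcp [0.5523 0.3488 0.213 ] yaw -1.7 tilt [0.071 0.02 ] grip 0.0683 t 20.9333 grasp [0.5515 0.3486 0.2239]
```

```bash
U='x'; python3 -m handwheel '[{"xyz":[0,0,0.0417],"twist":0},{"xyz":[0,0,0.0417],"twist":0},{"xyz":[0,0,0],"twist":0}]'; python3 -c "
from h import *
pose()"; python3 -m handwheel '[{"xyz":[0,0,-0.006],"twist":0},{"xyz":[0,0,-0.006],"twist":0},{"xyz":[0,0,-0.006],"twist":0},{"xyz":[0,0,-0.006],"twist":0},{"xyz":[0,0,-0.006],"twist":0},{"xyz":[0,0,-0.006],"twist":0},{"xyz":[0,0,-0.006],"twist":0},{"xyz":[0,0,-0.006],"twist":0},{"xyz":[0,0,-0.006],"twist":0},{"xyz":[0,0,-0.006],"twist":0}]'; python3 -c "
from h import *
pose()"; python3 -m handwheel '[{"xyz":[0,0.02,0],"twist":0},{"xyz":[0,0.01,0],"twist":0},{"xyz":[0,0,-0.01],"twist":1},{"xyz":[0,0,0],"twist":0}]'; python3 -c "
from h import *
pose()"
```

```text
time: 21.18
tool_pos: [0.5428, 0.3392, 0.2827]
ee_rot: [1.0, -0.017, 0.02, -0.002]
force: [0.1, -0.1, 1.6]
grip_width: 0.0683
tcp [0.5428 0.3392 0.2827] yaw -2.0 tilt [0.041 0.003] grip 0.0683 t 21.1833 grasp [0.5424 0.3392 0.2937]
time: 22.02
tool_pos: [0.5437, 0.3359, 0.2177]
ee_rot: [1.0, -0.019, 0.022, -0.002]
force: [0.1, -0.3, 0.4]
grip_width: 0.0683
tcp [0.5437 0.3359 0.2177] yaw -2.2 tilt [0.043 0.003] grip 0.0683 t 22.0167 grasp [0.5433 0.3358 0.2287]
time: 22.35
tool_pos: [0.5423, 0.3656, 0.2022]
ee_rot: [1.0, -0.01, 0.019, -0.0]
force: [0.5, 0.2, -1.1]
grip_width: 0.0681
tcp [0.5423 0.3656 0.2022] yaw -1.1 tilt [0.038 0.   ] grip 0.0681 t 22.35 grasp [0.5419 0.3656 0.2132]
```

Fast lift plus slow (6 mm/row) descent works. Once more, then the approach.

```bash
python3 -m handwheel '[{"xyz":[0,0,0.0417],"twist":0},{"xyz":[0,0,0.0417],"twist":0},{"xyz":[0,0,0],"twist":0},{"xyz":[0.004,0.008,0],"twist":0.5},{"xyz":[0.004,0.008,0],"twist":0.5},{"xyz":[0.003,0.004,-0.006],"twist":0.5}]'; python3 -c "
from h import *
pose()"; for i in 1 2; do python3 -m handwheel '[{"xyz":[0,0,-0.007],"twist":0},{"xyz":[0,0,-0.007],"twist":0},{"xyz":[0,0,-0.007],"twist":0},{"xyz":[0,0,-0.007],"twist":0},{"xyz":[0,0,-0.007],"twist":0},{"xyz":[0,0,-0.007],"twist":0},{"xyz":[0,0,-0.007],"twist":0},{"xyz":[0,0,-0.007],"twist":0},{"xyz":[0,0,-0.007],"twist":0},{"xyz":[0,0,-0.007],"twist":0}]'; done;  python3 -c "
from h import *
pose()
packs(snap('wrist'))"
```

```text
time: 22.85
tool_pos: [0.5457, 0.3784, 0.2706]
ee_rot: [1.0, 0.004, 0.008, 0.007]
force: [0.2, -0.0, -0.1]
grip_width: 0.0686
tcp [0.5457 0.3784 0.2706] yaw 0.5 tilt [ 0.016 -0.015] grip 0.0686 t 22.85 grasp [0.5455 0.3786 0.2816]
time: 23.68
tool_pos: [0.5446, 0.3756, 0.1899]
ee_rot: [1.0, 0.004, 0.006, 0.009]
force: [0.6, 0.2, -0.5]
grip_width: 0.0683
time: 24.52
tool_pos: [0.5447, 0.3758, 0.1123]
ee_rot: [1.0, 0.004, 0.006, 0.009]
force: [-0.3, -0.8, 0.1]
grip_width: 0.0682
tcp [0.5447 0.3758 0.1123] yaw 0.4 tilt [ 0.013 -0.018] grip 0.0682 t 24.5167 grasp [0.5446 0.376  0.1233]
pack px [ 36 181 110 127] ctr [426.  388.4] size [42.  67.3] xdir 4.7 top 0.0587
pack px [285 194  82 125] ctr [551.3 381.7] size [67.4 42.4] xdir -0.9 top 0.0587
```

```bash
python3 -m handwheel '[{"xyz":[0.003,0.0025,-0.006],"twist":-0.5},{"xyz":[0.003,0.0025,-0.007],"twist":-0.5},{"xyz":[0,0,-0.007],"twist":0},{"xyz":[0,0,-0.007],"twist":0},{"xyz":[0,0,-0.007],"twist":0},{"xyz":[0,0,-0.007],"twist":0},{"xyz":[0,0,-0.007],"twist":0},{"xyz":[0,0,-0.006],"twist":0},{"xyz":[0,0,-0.006],"twist":0},{"xyz":[0,0,-0.004],"twist":0}]' -0.6; python3 -c "
from h import *
pose()"; python3 -m handwheel '[{"xyz":[0,0,0],"twist":0}]'  -0.6; python3 -m handwheel '[{"xyz":[0,0,0],"twist":0},{"xyz":[0,0,0],"twist":0},{"xyz":[0,0,0],"twist":0},{"xyz":[0,0,0],"twist":0}]' 1;  python3 -c "
from h import *
pose()"
```

```text
time: 25.4
tool_pos: [0.5507, 0.381, 0.0396]
ee_rot: [1.0, -0.006, 0.005, 0.01]
force: [-0.2, 0.4, -0.1]
grip_width: 0.0684
tcp [0.5507 0.381  0.0396] yaw -0.7 tilt [ 0.01 -0.02] grip 0.0684 t 25.4 grasp [0.5505 0.3812 0.0506]
time: 25.48
tool_pos: [0.5499, 0.3806, 0.0381]
ee_rot: [1.0, -0.006, 0.004, 0.01]
force: [0.1, 0.1, 1.4]
grip_width: 0.0682
time: 25.82
tool_pos: [0.5501, 0.3806, 0.0383]
ee_rot: [1.0, -0.006, 0.004, 0.01]
force: [0.8, -0.5, -1.5]
grip_width: 0.0451
tcp [0.5501 0.3806 0.0383] yaw -0.7 tilt [ 0.009 -0.021] grip 0.0451 t 25.8167 grasp [0.55   0.3808 0.0493]
```

```bash
python3 -m handwheel '[{"xyz":[0,0,0.01],"twist":0},{"xyz":[0,0,0.018],"twist":0},{"xyz":[0,0,0.018],"twist":0},{"xyz":[0,0,0.018],"twist":0},{"xyz":[0,0,0.018],"twist":0},{"xyz":[0,0,0.018],"twist":0},{"xyz":[0,0,0.018],"twist":0},{"xyz":[0,0,0.018],"twist":0},{"xyz":[0,0,0],"twist":0}]' 1; for i in 1 2; do python3 -m handwheel '[{"xyz":[-0.0005,-0.022,0],"twist":0},{"xyz":[-0.0005,-0.022,0],"twist":0},{"xyz":[-0.0005,-0.022,0],"twist":0},{"xyz":[-0.0005,-0.022,0],"twist":0},{"xyz":[-0.0005,-0.022,0],"twist":0},{"xyz":[-0.0005,-0.022,0],"twist":0},{"xyz":[-0.0005,-0.022,0],"twist":0},{"xyz":[-0.0005,-0.022,0],"twist":0},{"xyz":[-0.0005,-0.022,0],"twist":0},{"xyz":[-0.0005,-0.022,0],"twist":0}]' 1; done; python3 -c "
from h import *
pose()"
```

```text
time: 26.57
tool_pos: [0.5457, 0.3783, 0.1808]
ee_rot: [1.0, -0.006, 0.001, 0.012]
force: [0.8, 0.7, -0.2]
grip_width: 0.045
time: 27.4
tool_pos: [0.537, 0.1548, 0.1764]
ee_rot: [1.0, -0.001, -0.0, 0.011]
force: [-0.4, -0.8, -1.4]
grip_width: 0.0451
time: 28.23
tool_pos: [0.5252, -0.0757, 0.1686]
ee_rot: [1.0, -0.001, -0.005, 0.01]
force: [-0.0, 0.5, -2.2]
grip_width: 0.0452
tcp [ 0.5252 -0.0757  0.1686] yaw -0.1 tilt [-0.01 -0.02] grip 0.0452 t 28.2333 grasp [ 0.5253 -0.0754  0.1796]
```

```bash
python3 -m handwheel '[{"xyz":[0.003,-0.016,0],"twist":0.2},{"xyz":[0.003,-0.014,0],"twist":0.2},{"xyz":[0.003,-0.012,0],"twist":0.2},{"xyz":[0,-0.007,0],"twist":0},{"xyz":[0,-0.003,0],"twist":0},{"xyz":[0,0,-0.007],"twist":0},{"xyz":[0,0,-0.007],"twist":0},{"xyz":[0,0,-0.007],"twist":0},{"xyz":[0,0,-0.007],"twist":0},{"xyz":[0,0,-0.007],"twist":0}]' 1; python3 -m handwheel '[{"xyz":[0,0,-0.007],"twist":0},{"xyz":[0,0,-0.007],"twist":0},{"xyz":[0,0,-0.007],"twist":0},{"xyz":[0,0,-0.007],"twist":0},{"xyz":[0,0,-0.004],"twist":0}]'; python3 -c "
from h import *
pose()"
```

```text
time: 29.07
tool_pos: [0.5321, -0.1321, 0.1277]
ee_rot: [1.0, 0.003, -0.007, 0.01]
force: [-0.3, -0.7, -2.0]
grip_width: 0.0452
time: 29.48
tool_pos: [0.5305, -0.1298, 0.0898]
ee_rot: [1.0, 0.004, -0.009, 0.009]
force: [0.3, 0.2, -1.7]
grip_width: 0.045
tcp [ 0.5305 -0.1298  0.0898] yaw 0.5 tilt [-0.017 -0.017] grip 0.0450 t 29.4833 grasp [ 0.5307 -0.1296  0.1008]
```

```bash
python3 -m handwheel '[{"xyz":[0.003,-0.003,0],"twist":0},{"xyz":[0.002,-0.002,-0.004],"twist":0},{"xyz":[0,0,-0.006],"twist":0},{"xyz":[0,0,-0.004],"twist":0},{"xyz":[0,0,0],"twist":0}]' 1; python3 -c "
from h import *
pose()"
```

```text
time: 29.9
tool_pos: [0.536, -0.1356, 0.0735]
ee_rot: [1.0, 0.004, -0.009, 0.009]
force: [-0.4, -0.5, -1.7]
grip_width: 0.0449
tcp [ 0.536  -0.1356  0.0735] yaw 0.5 tilt [-0.018 -0.017] grip 0.0449 t 29.9 grasp [ 0.5362 -0.1354  0.0845]
```

```bash
python3 -m handwheel '[{"xyz":[-0.0005,0.001,-0.005],"twist":0},{"xyz":[0,0,-0.006],"twist":0},{"xyz":[0,0,-0.006],"twist":0},{"xyz":[0,0,-0.005],"twist":0},{"xyz":[0,0,-0.003],"twist":0},{"xyz":[0,0,0],"twist":0},{"xyz":[0,0,0],"twist":0}]' 1; python3 -c "
from h import *
pose()"
```

```text
time: 30.48
tool_pos: [0.5358, -0.1346, 0.0462]
ee_rot: [1.0, 0.004, -0.008, 0.009]
force: [0.1, 0.8, 0.9]
grip_width: 0.045
tcp [ 0.5358 -0.1346  0.0462] yaw 0.5 tilt [-0.016 -0.018] grip 0.0450 t 30.4833 grasp [ 0.536  -0.1344  0.0572]
```

Touched down (force no longer carries the weight). Release, lift and check.

```bash
python3 -m handwheel '[{"xyz":[0,0,0],"twist":0},{"xyz":[0,0,0],"twist":0},{"xyz":[0,0,0],"twist":0}]' -0.6; python3 -m handwheel '[{"xyz":[0,0,0.01],"twist":0},{"xyz":[0,0,0.018],"twist":0},{"xyz":[0,0,0.018],"twist":0},{"xyz":[0,0,0.018],"twist":0},{"xyz":[0,0,0.018],"twist":0},{"xyz":[0,0,0.018],"twist":0},{"xyz":[0,0,0.018],"twist":0},{"xyz":[0,0,0.005],"twist":0}]' -0.6; python3 - <<'E'
from h import *
pose()
im=snap('wrist'); packs(im)
E
```

```text
time: 30.73
tool_pos: [0.5371, -0.135, 0.048]
ee_rot: [1.0, 0.004, -0.007, 0.009]
force: [0.4, -0.2, 0.2]
grip_width: 0.0684
time: 31.4
tool_pos: [0.5367, -0.135, 0.1829]
ee_rot: [1.0, 0.004, -0.005, 0.01]
force: [1.1, -0.5, 0.9]
grip_width: 0.0681
tcp [ 0.5367 -0.135   0.1829] yaw 0.5 tilt [-0.009 -0.02 ] grip 0.0681 t 31.4 grasp [ 0.5368 -0.1347  0.1939]
pack px [278   0  73  30] ctr [534.5   4.4] size [43.2 14.1] xdir -89.6 top 0.0663
pack px [281  54  70 114] ctr [535.5 -52.7] size [43.3 68.8] xdir 0.3 top 0.0667
pack px [284 184  64  98] ctr [ 536.5 -133.6] size [43.1 68.1] xdir 0.4 top 0.0666
```

Third pack seated in bay1 (536.5, -133.6). Last pack is near-left.

```bash
for i in 1 2; do python3 -m handwheel '[{"xyz":[-0.0048,0.022,0.0005],"twist":0.2},{"xyz":[-0.0048,0.022,0.0005],"twist":0.2},{"xyz":[-0.0048,0.022,0.0005],"twist":0.2},{"xyz":[-0.0048,0.022,0.0005],"twist":0.2},{"xyz":[-0.0048,0.022,0.0005],"twist":0.2},{"xyz":[-0.0048,0.022,0.0005],"twist":0.2},{"xyz":[-0.0048,0.022,0.0005],"twist":0.2},{"xyz":[-0.0048,0.022,0.0005],"twist":0.2},{"xyz":[-0.0048,0.022,0.0005],"twist":0.2},{"xyz":[-0.0048,0.022,0.0005],"twist":0.2}]' -0.6; done; python3 -m handwheel '[{"xyz":[-0.0048,0.02,0],"twist":0.2},{"xyz":[-0.003,0.015,0],"twist":0.2},{"xyz":[0,0.01,0],"twist":0},{"xyz":[0,0.005,0],"twist":0},{"xyz":[0,0,0],"twist":0}]';  python3 - <<'E'
from h import *
pose()
im=snap('wrist'); packs(im)
E
```

```text
time: 32.28
tool_pos: [0.4852, 0.0886, 0.1836]
ee_rot: [1.0, 0.017, -0.006, 0.012]
force: [-0.1, 0.2, -0.4]
grip_width: 0.0686
time: 33.12
tool_pos: [0.4289, 0.3183, 0.1801]
ee_rot: [0.999, 0.036, -0.011, 0.014]
force: [0.9, 0.2, 0.4]
grip_width: 0.0684
time: 33.53
tool_pos: [0.4173, 0.3738, 0.1757]
ee_rot: [0.999, 0.042, -0.013, 0.015]
force: [1.0, -0.4, 0.5]
grip_width: 0.0683
tcp [0.4173 0.3738 0.1757] yaw 4.8 tilt [-0.026 -0.03 ] grip 0.0683 t 33.5333 grasp [0.4175 0.3742 0.1866]
pack px [300 165  64  99] ctr [424.3 388. ] size [42.1 67.2] xdir 5.3 top 0.0586
```

```bash
python3 -m handwheel '[{"xyz":[0.003,0.005,-0.003],"twist":0},{"xyz":[0.003,0.005,-0.007],"twist":0},{"xyz":[0.0015,0.003,-0.007],"twist":0},{"xyz":[0,0,-0.007],"twist":0},{"xyz":[0,0,-0.007],"twist":0},{"xyz":[0,0,-0.007],"twist":0},{"xyz":[0,0,-0.007],"twist":0},{"xyz":[0,0,-0.007],"twist":0},{"xyz":[0,0,-0.007],"twist":0},{"xyz":[0,0,-0.007],"twist":0}]' -0.6; python3 -c "
from h import *
pose()"
```

```text
time: 34.42
tool_pos: [0.4275, 0.3833, 0.1029]
ee_rot: [0.999, 0.039, -0.013, 0.016]
force: [0.6, -0.4, 0.6]
grip_width: 0.0683
tcp [0.4275 0.3833 0.1029] yaw 4.4 tilt [-0.026 -0.032] grip 0.0683 t 34.4167 grasp [0.4278 0.3836 0.1139]
```

```bash
python3 -m handwheel '[{"xyz":[-0.002,0.003,-0.006],"twist":0.5},{"xyz":[-0.001,0.0015,-0.007],"twist":0.3},{"xyz":[0,0,-0.007],"twist":0},{"xyz":[0,0,-0.007],"twist":0},{"xyz":[0,0,-0.007],"twist":0},{"xyz":[0,0,-0.007],"twist":0},{"xyz":[0,0,-0.007],"twist":0},{"xyz":[0,0,-0.006],"twist":0},{"xyz":[0,0,-0.002],"twist":0},{"xyz":[0,0,0],"twist":0}]' -0.6; python3 -c "
from h import *
pose()"; python3 -m handwheel '[{"xyz":[0,0,0],"twist":0},{"xyz":[0,0,0],"twist":0},{"xyz":[0,0,0],"twist":0},{"xyz":[0,0,0],"twist":0}]' 1;  python3 -c "
from h import *
pose()"
```

```text
time: 35.25
tool_pos: [0.4225, 0.3875, 0.0383]
ee_rot: [0.999, 0.047, -0.015, 0.017]
force: [0.1, 0.1, -0.1]
grip_width: 0.0685
tcp [0.4225 0.3875 0.0383] yaw 5.4 tilt [-0.028 -0.035] grip 0.0685 t 35.25 grasp [0.4228 0.3879 0.0493]
time: 35.58
tool_pos: [0.4234, 0.3879, 0.0394]
ee_rot: [0.999, 0.047, -0.014, 0.016]
force: [0.1, -0.9, -2.5]
grip_width: 0.0455
tcp [0.4234 0.3879 0.0394] yaw 5.3 tilt [-0.026 -0.034] grip 0.0455 t 35.5833 grasp [0.4237 0.3882 0.0504]
```

```bash
python3 -m handwheel '[{"xyz":[0,0,0.01],"twist":0},{"xyz":[0,0,0.018],"twist":0},{"xyz":[0,0,0.018],"twist":0},{"xyz":[0,0,0.018],"twist":0},{"xyz":[0,0,0.018],"twist":0},{"xyz":[0,0,0.018],"twist":0},{"xyz":[0,0,0.018],"twist":0},{"xyz":[0,0,0.018],"twist":0},{"xyz":[0,0,0.005],"twist":0}]' 1; for i in 1 2; do python3 -m handwheel '[{"xyz":[0.0045,-0.022,0.0007],"twist":-0.2},{"xyz":[0.0045,-0.022,0.0007],"twist":-0.2},{"xyz":[0.0045,-0.022,0.0007],"twist":-0.2},{"xyz":[0.0045,-0.022,0.0007],"twist":-0.2},{"xyz":[0.0045,-0.022,0.0007],"twist":-0.2},{"xyz":[0.0045,-0.022,0.0007],"twist":-0.2},{"xyz":[0.0045,-0.022,0.0007],"twist":-0.2},{"xyz":[0.0045,-0.022,0.0007],"twist":-0.2},{"xyz":[0.0045,-0.022,0.0007],"twist":-0.2},{"xyz":[0.0045,-0.022,0.0007],"twist":-0.2}]' 1; done; python3 -c "
from h import *
pose()"
```

```text
time: 36.33
tool_pos: [0.4182, 0.3841, 0.1851]
ee_rot: [0.999, 0.047, -0.019, 0.019]
force: [0.3, 0.7, -0.9]
grip_width: 0.0456
time: 37.17
tool_pos: [0.4616, 0.16, 0.1925]
ee_rot: [0.999, 0.034, -0.019, 0.017]
force: [0.1, 0.6, -2.5]
grip_width: 0.0454
time: 38.0
tool_pos: [0.5033, -0.071, 0.1953]
ee_rot: [0.999, 0.015, -0.024, 0.016]
force: [0.9, -0.3, -3.3]
grip_width: 0.0451
tcp [ 0.5033 -0.071   0.1953] yaw 1.7 tilt [-0.047 -0.032] grip 0.0451 t 38.0 grasp [ 0.5038 -0.0707  0.2063]
```

```bash
python3 -m handwheel '[{"xyz":[0.0045,-0.019,0],"twist":-0.2},{"xyz":[0.0045,-0.019,0],"twist":-0.2},{"xyz":[0.0045,-0.019,0],"twist":-0.2},{"xyz":[0.0045,-0.019,0],"twist":-0.2},{"xyz":[0.0045,-0.019,0],"twist":-0.2},{"xyz":[0.0045,-0.019,0],"twist":-0.2},{"xyz":[0.0045,-0.014,0],"twist":0},{"xyz":[0.002,-0.008,0],"twist":0},{"xyz":[0,-0.003,0],"twist":0},{"xyz":[0,0,0],"twist":0}]' 1; python3 -m handwheel '[{"xyz":[0,0,-0.006],"twist":0},{"xyz":[0,0,-0.007],"twist":0},{"xyz":[0,0,-0.007],"twist":0},{"xyz":[0,0,-0.007],"twist":0},{"xyz":[0,0,-0.007],"twist":0},{"xyz":[0,0,-0.007],"twist":0},{"xyz":[0,0,-0.007],"twist":0},{"xyz":[0,0,-0.007],"twist":0},{"xyz":[0,0,-0.007],"twist":0},{"xyz":[0,0,-0.007],"twist":0}]' 1; python3 -c "
from h import *
pose()"
```

```text
time: 38.83
tool_pos: [0.5343, -0.2207, 0.1892]
ee_rot: [1.0, 0.001, -0.028, 0.013]
force: [-0.2, 0.2, -1.8]
grip_width: 0.0453
time: 39.67
tool_pos: [0.5333, -0.2154, 0.1134]
ee_rot: [1.0, 0.004, -0.029, 0.012]
force: [-0.1, -0.4, -1.4]
grip_width: 0.0451
tcp [ 0.5333 -0.2154  0.1134] yaw 0.4 tilt [-0.058 -0.024] grip 0.0451 t 39.6667 grasp [ 0.534  -0.2151  0.1244]
```

```bash
python3 -m handwheel '[{"xyz":[0.002,-0.002,-0.003],"twist":0},{"xyz":[0.001,-0.001,-0.007],"twist":0},{"xyz":[0,0,-0.007],"twist":0},{"xyz":[0,0,-0.007],"twist":0},{"xyz":[0,0,-0.005],"twist":0},{"xyz":[0,0,-0.003],"twist":0},{"xyz":[0,0,0],"twist":0}]' 1; python3 -c "
from h import *
pose()"
```

```text
time: 40.25
tool_pos: [0.5357, -0.2186, 0.0754]
ee_rot: [0.999, 0.003, -0.03, 0.011]
force: [-0.4, 0.3, -3.5]
grip_width: 0.045
tcp [ 0.5357 -0.2186  0.0754] yaw 0.4 tilt [-0.061 -0.023] grip 0.0450 t 40.25 grasp [ 0.5363 -0.2184  0.0863]
```

```bash
python3 -m handwheel '[{"xyz":[0.001,0,-0.006],"twist":0},{"xyz":[0,0,-0.006],"twist":0},{"xyz":[0,0,-0.006],"twist":0},{"xyz":[0,0,-0.005],"twist":0},{"xyz":[0,0,-0.003],"twist":0},{"xyz":[0,0,0],"twist":0},{"xyz":[0,0,0],"twist":0}]' 1; python3 -c "
from h import *
pose()"
```

```text
time: 40.83
tool_pos: [0.5375, -0.2189, 0.0476]
ee_rot: [0.999, 0.004, -0.029, 0.012]
force: [0.2, -0.2, -0.5]
grip_width: 0.0448
tcp [ 0.5375 -0.2189  0.0476] yaw 0.4 tilt [-0.059 -0.024] grip 0.0448 t 40.8333 grasp [ 0.5382 -0.2187  0.0585]
```

```bash
python3 -m handwheel '[{"xyz":[0,0,0],"twist":0},{"xyz":[0,0,0],"twist":0},{"xyz":[0,0,0],"twist":0}]' -0.6; python3 -m handwheel '[{"xyz":[0,0,0.01],"twist":0},{"xyz":[0,0,0.015],"twist":0},{"xyz":[0,0,0.015],"twist":0},{"xyz":[0,0,0.015],"twist":0},{"xyz":[0,0,0.015],"twist":0},{"xyz":[0,0,0.015],"twist":0},{"xyz":[0,0,0.015],"twist":0},{"xyz":[0,0,0.015],"twist":0},{"xyz":[0,0,0.015],"twist":0},{"xyz":[0,0,0.005],"twist":0}]' -0.6; python3 - <<'E'
from h import *
pose()
im=snap('wrist','w6.png'); packs(im)
t=snap('top','top1.png'); packs(t)
C=cloud(t); m=(C[...,2]>.135)&(C[...,2]<.16)&(abs(C[...,0]-.63)<.04)&(abs(C[...,1]-.015)<.04); q=C[m]; print('knob',len(q),q.mean(0) if len(q) else 0)
E
```

```text
time: 41.08
tool_pos: [0.5386, -0.2195, 0.0495]
ee_rot: [1.0, 0.004, -0.028, 0.013]
force: [0.2, -0.5, 0.6]
grip_width: 0.0683
time: 41.92
tool_pos: [0.5392, -0.2201, 0.2011]
ee_rot: [1.0, 0.003, -0.024, 0.015]
force: [-0.3, -1.0, 1.2]
grip_width: 0.068
tcp [ 0.5392 -0.2201  0.2011] yaw 0.3 tilt [-0.048 -0.031] grip 0.0680 t 41.9167 grasp [ 0.5397 -0.2197  0.2121]
pack px [287   0  68  34] ctr [536.  -78.9] size [17.4 43. ] xdir 89.7 top 0.0665
pack px [288  51  66 108] ctr [ 536.2 -134.5] size [43.1 69.1] xdir 0.1 top 0.0668
pack px [292 178  60  93] ctr [ 538.2 -218.7] size [43.1 68.8] xdir 0.4 top 0.0666
pack px [265 215  26  17] ctr [533.8  36.7] size [43.4 67.8] xdir 1.0 top 0.0685
pack px [297 215  49  17] ctr [535.7 -79.8] size [ 43.4 128.5] xdir 0.9 top 0.0686
pack px [ 38 297  39  65] ctr [233.6 635.2] size [166.2  64.5] xdir -69.5 top 0.0535
knob 24 [0.63127734 0.0195233  0.15020613]
```

View pics/w6.png

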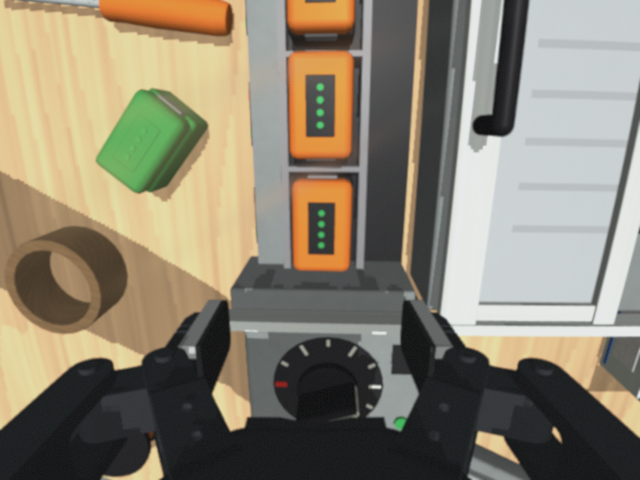

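All four packs are seated, with bay0 and bay1 at (322,225) and (320,105) here. The green pack and the tape are untouched. Now to the knob, to shut the guard.

```bash
python3 -m handwheel '[{"xyz":[0.013,0.035,0],"twist":0},{"xyz":[0.013,0.035,0],"twist":0},{"xyz":[0.013,0.035,0],"twist":0},{"xyz":[0.013,0.035,0],"twist":0},{"xyz":[0.013,0.035,0],"twist":0},{"xyz":[0.01,0.03,0],"twist":0},{"xyz":[0.005,0.01,0],"twist":0},{"xyz":[0,0,0],"twist":0},{"xyz":[0,0,0],"twist":0}]' 0; python3 - <<'E'
from h import *
pose()
im=snap('wrist'); C=cloud(im); m=(C[...,2]>.144)&(C[...,2]<.155)&(abs(C[...,0]-.63)<.03)&(abs(C[...,1]-.015)<.03); q=C[m]; print('knob',len(q),q.mean(0),q.min(0),q.max(0))
E
```

```text
time: 42.77
tool_pos: [0.6166, 0.0022, 0.19]
ee_rot: [0.999, 0.0, -0.031, 0.015]
force: [0.0, -0.2, 0.3]
grip_width: 0.0427
tcp [0.6166 0.0022 0.19  ] yaw -0.0 tilt [-0.061 -0.03 ] grip 0.0427 t 42.7667 grasp [0.6173 0.0025 0.201 ]
knob 615 [0.6325453  0.01828654 0.14797581] [0.62599757 0.01051703 0.14400605] [0.63927227 0.02418682 0.15148931]
```

```bash
python3 -m handwheel '[{"xyz":[0.008,0.008,0],"twist":0},{"xyz":[0.005,0.005,0],"twist":0},{"xyz":[0.001,0.001,0],"twist":0},{"xyz":[0,0,-0.008],"twist":0},{"xyz":[0,0,-0.012],"twist":0},{"xyz":[0,0,-0.012],"twist":0},{"xyz":[0,0,-0.012],"twist":0},{"xyz":[0,0,-0.008],"twist":0},{"xyz":[0,0,0],"twist":0}]' 0;  python3 -c "
from h import *
pose()"
```

```text
time: 43.57
tool_pos: [0.6273, 0.0046, 0.1318]
ee_rot: [0.999, -0.007, -0.033, 0.017]
force: [-0.4, -0.4, -0.1]
grip_width: 0.0427
tcp [0.6273 0.0046 0.1318] yaw -0.9 tilt [-0.067 -0.033] grip 0.0427 t 43.5667 grasp [0.628  0.005  0.1428]
```

```bash
python3 -m handwheel '[{"xyz":[0.003,0.006,-0.001],"twist":0},{"xyz":[0.001,0.005,-0.001],"twist":0.5},{"xyz":[0,0.001,0],"twist":0},{"xyz":[0,0,0],"twist":0}]' 0;  python3 -m handwheel '[{"xyz":[0,0,0],"twist":0},{"xyz":[0,0,0],"twist":0},{"xyz":[0,0,0],"twist":0},{"xyz":[0,0,0],"twist":0},{"xyz":[0,0,0],"twist":0},{"xyz":[0,0,0],"twist":0}]' 1; python3 -c "
from h import *
pose()"
```

```text
time: 43.9
tool_pos: [0.6307, 0.0169, 0.1288]
ee_rot: [0.999, -0.003, -0.034, 0.017]
force: [0.4, 0.8, -0.7]
grip_width: 0.0425
time: 44.4
tool_pos: [0.6316, 0.0176, 0.1305]
ee_rot: [0.999, -0.002, -0.033, 0.017]
force: [-0.9, -0.3, -1.6]
grip_width: 0.0098
tcp [0.6316 0.0176 0.1305] yaw -0.3 tilt [-0.065 -0.034] grip 0.0098 t 44.4 grasp [0.6323 0.018  0.1415]
```

```bash
python3 -m handwheel '[{"xyz":[-0.01,0,0],"twist":0},{"xyz":[-0.015,0,0],"twist":0},{"xyz":[-0.015,0,0],"twist":0},{"xyz":[-0.015,0,0],"twist":0},{"xyz":[-0.015,0,0],"twist":0},{"xyz":[-0.015,0,0],"twist":0},{"xyz":[-0.015,0,0],"twist":0},{"xyz":[-0.015,0,0],"twist":0},{"xyz":[-0.008,0,0],"twist":0}]' 1; python3 -c "
from h import *
pose(); packs(snap('top'))"
```

```text
time: 45.15
tool_pos: [0.5216, 0.0165, 0.1305]
ee_rot: [1.0, -0.004, -0.014, 0.017]
force: [2.8, 0.1, -3.5]
grip_width: 0.0098
tcp [0.5216 0.0165 0.1305] yaw -0.4 tilt [-0.028 -0.033] grip 0.0098 t 45.15 grasp [0.5219 0.0169 0.1415]
pack px [ 38 297  39  65] ctr [234.9 636. ] size [163.1  64.9] xdir -70.3 top 0.0537
```

```bash
python3 -m handwheel '[{"xyz":[-0.01,0,0],"twist":0},{"xyz":[-0.01,0,0],"twist":0},{"xyz":[-0.008,0,0],"twist":0},{"xyz":[-0.005,0,0],"twist":0},{"xyz":[-0.004,0,0],"twist":0},{"xyz":[-0.003,0,0],"twist":0}]' 1; python3 -c "
from h import *
pose()"
```

```text
time: 45.7
tool_pos: [0.485, 0.0161, 0.1306]
ee_rot: [1.0, -0.004, -0.008, 0.016]
force: [10.0, -0.5, -8.4]
grip_width: 0.01
tcp [0.485  0.0161 0.1306] yaw -0.5 tilt [-0.017 -0.033] grip 0.0100 t 45.7 grasp [0.4852 0.0165 0.1416]
```

```bash
python3 -m handwheel '[{"xyz":[0,0.007,0],"twist":0},{"xyz":[0,0.008,0],"twist":0},{"xyz":[0,0.008,0],"twist":0},{"xyz":[0,0.007,0],"twist":0},{"xyz":[0,0.006,0],"twist":0},{"xyz":[0,0.005,0],"twist":0}]' 1; python3 -c "
from h import *
pose()"
```

```text
time: 46.2
tool_pos: [0.4849, 0.0564, 0.1304]
ee_rot: [1.0, -0.005, -0.009, 0.02]
force: [3.5, -16.2, -6.4]
grip_width: 0.0099
tcp [0.4849 0.0564 0.1304] yaw -0.6 tilt [-0.018 -0.041] grip 0.0099 t 46.2 grasp [0.4851 0.0569 0.1414]
```

The bolt is against its stop (16 N). Release, rise, and check the bolt and packs.

```bash
python3 -m handwheel '[{"xyz":[0,0,0],"twist":0},{"xyz":[0,0,0],"twist":0},{"xyz":[0,0,0],"twist":0}]' 0; python3 -m handwheel '[{"xyz":[0,0,0.01],"twist":0},{"xyz":[0,0,0.018],"twist":0},{"xyz":[0,0,0.018],"twist":0},{"xyz":[0,0,0.018],"twist":0},{"xyz":[0,0,0.018],"twist":0},{"xyz":[0,0,0.01],"twist":0}]' 0; python3 - <<'E'
from h import *
pose()
im=snap('wrist'); C=cloud(im); m=(C[...,2]>.144)&(C[...,2]<.155)&(abs(C[...,0]-.487)<.03)&(abs(C[...,1]-.055)<.03); q=C[m]; print('knob',len(q),q.mean(0),q.min(0),q.max(0))
E
```

```text
time: 46.45
tool_pos: [0.4841, 0.0597, 0.1313]
ee_rot: [1.0, -0.004, -0.01, 0.019]
force: [0.6, 0.4, 0.2]
grip_width: 0.0422
time: 46.95
tool_pos: [0.4799, 0.0619, 0.2279]
ee_rot: [1.0, -0.003, -0.013, 0.016]
force: [0.3, 0.4, 0.2]
grip_width: 0.0428
tcp [0.4799 0.0619 0.2279] yaw -0.4 tilt [-0.027 -0.032] grip 0.0428 t 46.95 grasp [0.4802 0.0622 0.2389]
knob 399 [0.48614635 0.05712076 0.14798552] [0.47902911 0.04996987 0.14402905] [0.49298229 0.06308245 0.15095495]
```

```bash
for i in 1 2; do python3 -m handwheel '[{"xyz":[0.004,-0.0205,0.001],"twist":0},{"xyz":[0.004,-0.0205,0.001],"twist":0},{"xyz":[0.004,-0.0205,0.001],"twist":0},{"xyz":[0.004,-0.0205,0.001],"twist":0},{"xyz":[0.004,-0.0205,0.001],"twist":0},{"xyz":[0.004,-0.0205,0.001],"twist":0},{"xyz":[0.004,-0.0205,0.001],"twist":0},{"xyz":[0.003,-0.0205,0.001],"twist":0},{"xyz":[0,-0.018,0],"twist":0},{"xyz":[0,-0.01,0],"twist":0}]'; done; python3 -m handwheel '[{"xyz":[0,0,0],"twist":0},{"xyz":[0,0,0],"twist":0},{"xyz":[0,0,0],"twist":0}]'; python3 - <<'E'
from h import *
pose()
im=snap('wrist'); d=proj(im,[[.5421,-.3543,.108]])[0]; print(d)
u,v=np.round(d).astype(int); P=im['pixels'][:,:,::-1]
v0=max(0,v-70); u0=u-80
cv2.imwrite('pics/dial.png',cv2.resize(P[v0:v0+140,u0:u0+160],None,fx=4,fy=4,interpolation=cv2.INTER_CUBIC)); print(u0,v0)
C=cloud(im); m=(C[...,2]>.100)&(C[...,2]<.116)&(abs(C[...,0]-.542)<.04)&(abs(C[...,1]+.354)<.04); q=C[m]
r=cv2.minAreaRect((q[:,:2]*1000).astype(np.float32)); print(len(q),r,np.median(q[:,2]))
E
```

```text
time: 47.83
tool_pos: [0.5123, -0.1346, 0.239]
ee_rot: [1.0, -0.0, -0.01, 0.013]
force: [-0.7, -0.3, -0.4]
grip_width: 0.0429
time: 48.67
tool_pos: [0.5425, -0.331, 0.2431]
ee_rot: [1.0, 0.001, -0.013, 0.007]
force: [0.5, -0.4, -0.7]
grip_width: 0.0426
time: 48.92
tool_pos: [0.5419, -0.3314, 0.2414]
ee_rot: [1.0, -0.001, -0.014, 0.006]
force: [-0.2, 0.7, -0.2]
grip_width: 0.0427
tcp [ 0.5419 -0.3314  0.2414] yaw -0.1 tilt [-0.028 -0.012] grip 0.0427 t 48.9167 grasp [ 0.5422 -0.3313  0.2524]
[319.28991407 262.89164026]
239 193
1199 ((545.4818725585938, -357.2085266113281), (48.947792053222656, 14.346355438232422), 19.364633560180664) 0.10717110457529633
```

View pics/dial.png

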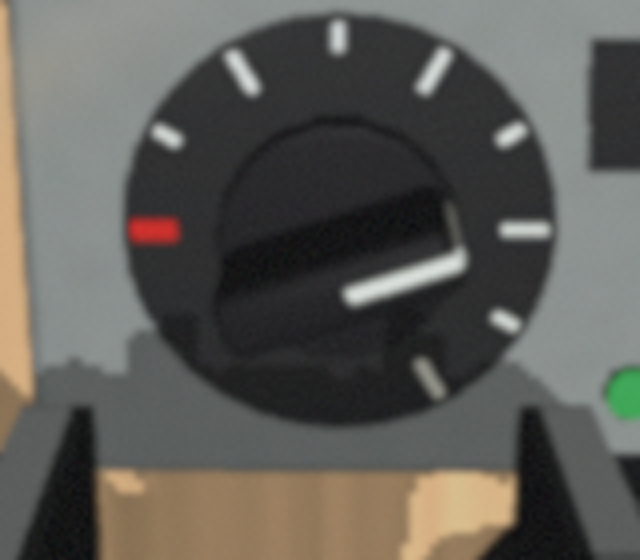

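The dial crop shows the bar lying at about 19° (white pointer end at (462,262), toward +x and slightly +y). That's about 5.4 clicks from the red mark at (154,231). The target is the 4th click, at (433,70), so turn about +41° counter-clockwise. Aligning the jaws across the bar.

```bash
python3 -m handwheel '[{"xyz":[0,-0.003,0],"twist":-3},{"xyz":[0,-0.004,0],"twist":-5},{"xyz":[0,-0.004,0],"twist":-5},{"xyz":[0,-0.004,0],"twist":-5},{"xyz":[0,-0.004,0],"twist":-5},{"xyz":[0,-0.003,0],"twist":-5},{"xyz":[0,0,0],"twist":-5},{"xyz":[0,0,0],"twist":-5},{"xyz":[0,0,0],"twist":-5},{"xyz":[0,0,0],"twist":-5}]' 0;python3 -m handwheel '[{"xyz":[0,0,-0.007],"twist":-5},{"xyz":[0,0,-0.007],"twist":-5},{"xyz":[0,0,-0.007],"twist":-4},{"xyz":[0,0,-0.007],"twist":0},{"xyz":[0,0,-0.007],"twist":0},{"xyz":[0,0,-0.007],"twist":0},{"xyz":[0,0,0],"twist":0},{"xyz":[0,0,0],"twist":0}]' 0; python3 - <<'E'
from h import *
pose()
im=snap('wrist')
C=cloud(im); m=(C[...,2]>.100)&(C[...,2]<.116)&(abs(C[...,0]-.542)<.04)&(abs(C[...,1]+.354)<.04); q=C[m]
r=cv2.minAreaRect((q[:,:2]*1000).astype(np.float32)); print(len(q),r,np.median(q[:,2]))
E
```

```text
time: 49.8
tool_pos: [0.5442, -0.3396, 0.2455]
ee_rot: [0.908, -0.418, -0.014, -0.002]
force: [-0.5, 0.4, 0.2]
grip_width: 0.0426
time: 50.47
tool_pos: [0.5459, -0.3311, 0.2045]
ee_rot: [0.851, -0.526, -0.012, -0.005]
force: [-0.8, 0.0, -0.3]
grip_width: 0.0422
tcp [ 0.5459 -0.3311  0.2045] yaw -63.4 tilt [-0.015  0.02 ] grip 0.0422 t 50.4667 grasp [ 0.5461 -0.3314  0.2155]
1499 ((546.0228271484375, -357.74267578125), (48.45814895629883, 14.290019035339355), 18.698514938354492) 0.10733812257868738
```

```bash
python3 -m handwheel '[{"xyz":[0,-0.006,0],"twist":-2.5},{"xyz":[0,-0.007,0],"twist":-2.5},{"xyz":[0,-0.006,0],"twist":-2},{"xyz":[0,-0.003,-0.003],"twist":0},{"xyz":[0,0,-0.007],"twist":0},{"xyz":[0,0,-0.007],"twist":0},{"xyz":[0,0,-0.007],"twist":0},{"xyz":[0,0,-0.007],"twist":0},{"xyz":[0,0,-0.007],"twist":0},{"xyz":[0,0,-0.007],"twist":0}]' 0;python3 -m handwheel '[{"xyz":[0,0,-0.006],"twist":0},{"xyz":[0,0,-0.003],"twist":0},{"xyz":[0,0,0],"twist":0}]' 0; python3 -c "
from h import *
pose()"
```

```text
time: 51.35
tool_pos: [0.5471, -0.3536, 0.1585]
ee_rot: [0.817, -0.576, -0.009, -0.006]
force: [-0.2, -0.1, 0.6]
grip_width: 0.043
time: 51.6
tool_pos: [0.5457, -0.3519, 0.1447]
ee_rot: [0.817, -0.576, -0.012, -0.006]
force: [-0.5, 0.1, -0.0]
grip_width: 0.0431
tcp [ 0.5457 -0.3519  0.1447] yaw -70.3 tilt [-0.013  0.024] grip 0.0431 t 51.6 grasp [ 0.5458 -0.3521  0.1557]
```

```bash
python3 -m handwheel '[{"xyz":[0,-0.003,-0.003],"twist":-1},{"xyz":[0,-0.002,-0.007],"twist":0},{"xyz":[0,0,-0.007],"twist":0},{"xyz":[0,0,-0.007],"twist":0},{"xyz":[0,0,-0.007],"twist":0},{"xyz":[0,0,-0.007],"twist":0},{"xyz":[0,0,-0.005],"twist":0},{"xyz":[0,0,-0.003],"twist":0},{"xyz":[0,0,0],"twist":0}]' 0; python3 -c "
from h import *
pose()"
```

```text
time: 52.35
tool_pos: [0.5456, -0.3576, 0.0938]
ee_rot: [0.812, -0.584, -0.012, -0.006]
force: [0.2, -0.2, 0.2]
grip_width: 0.0426
tcp [ 0.5456 -0.3576  0.0938] yaw -71.4 tilt [-0.013  0.024] grip 0.0426 t 52.35 grasp [ 0.5458 -0.3578  0.1048]
```

```bash
python3 -m handwheel '[{"xyz":[0,0,-0.004],"twist":0},{"xyz":[0,0,-0.002],"twist":0},{"xyz":[0,0,0],"twist":0}]' 0;  python3 -m handwheel '[{"xyz":[0,0,0],"twist":0},{"xyz":[0,0,0],"twist":0},{"xyz":[0,0,0],"twist":0},{"xyz":[0,0,0],"twist":0},{"xyz":[0,0,0],"twist":0},{"xyz":[0,0,0],"twist":0}]' 1; python3 -c "
from h import *
pose(); print(ctrl.observe()['force'],ctrl.observe()['ft_torque'])"
```

```text
time: 52.6
tool_pos: [0.5457, -0.3575, 0.0873]
ee_rot: [0.812, -0.584, -0.012, -0.006]
force: [1.4, 0.6, 0.3]
grip_width: 0.043
time: 53.1
tool_pos: [0.5457, -0.3569, 0.088]
ee_rot: [0.812, -0.583, -0.012, -0.006]
force: [-0.7, 1.5, -0.0]
grip_width: 0.013
tcp [ 0.5457 -0.3569  0.088 ] yaw -71.4 tilt [-0.013  0.023] grip 0.0130 t 53.1 grasp [ 0.5459 -0.3572  0.099 ]
[-0.69219398  1.48174009 -0.02093826] [-0.273053   -0.04844406  0.04090619]
```

```bash
python3 -m handwheel '[{"xyz":[0,0,0],"twist":3},{"xyz":[0,0,0],"twist":3},{"xyz":[0,0,0],"twist":3},{"xyz":[0,0,0],"twist":3},{"xyz":[0,0,0],"twist":3},{"xyz":[0,0,0],"twist":3}]' 1; python3 -c "
from h import *
pose()"
```

```text
time: 53.6
tool_pos: [0.5455, -0.3565, 0.088]
ee_rot: [0.896, -0.443, -0.013, -0.004]
force: [-1.0, 2.4, 0.1]
grip_width: 0.013
tcp [ 0.5455 -0.3565  0.088 ] yaw -52.6 tilt [-0.02   0.018] grip 0.0130 t 53.6 grasp [ 0.5457 -0.3567  0.099 ]
```

Turned 18.8° cleanly. 23° to go.

```bash
python3 -m handwheel '[{"xyz":[0,0,0],"twist":3},{"xyz":[0,0,0],"twist":3},{"xyz":[0,0,0],"twist":3},{"xyz":[0,0,0],"twist":3},{"xyz":[0,0,0],"twist":3},{"xyz":[0,0,0],"twist":3},{"xyz":[0,0,0],"twist":2.5},{"xyz":[0,0,0],"twist":1.5},{"xyz":[0,0,0],"twist":0}]' 1; python3 -c "
from h import *
pose()"
```

```text
time: 54.35
tool_pos: [0.545, -0.356, 0.088]
ee_rot: [0.967, -0.255, -0.014, -0.002]
force: [-0.2, 1.2, -1.2]
grip_width: 0.0132
tcp [ 0.545 -0.356  0.088] yaw -29.5 tilt [-0.026  0.012] grip 0.0132 t 54.35 grasp [ 0.5453 -0.3561  0.099 ]
```

```bash
python3 -m handwheel '[{"xyz":[0,0,0],"twist":0},{"xyz":[0,0,0],"twist":0},{"xyz":[0,0,0],"twist":0},{"xyz":[0,0,0],"twist":0}]' 0; python3 -m handwheel '[{"xyz":[0,0,0.008],"twist":0},{"xyz":[0,0,0.015],"twist":0},{"xyz":[0,0,0.018],"twist":0},{"xyz":[0,0,0.018],"twist":0},{"xyz":[0,0,0.018],"twist":0},{"xyz":[0,0.01,0.018],"twist":0},{"xyz":[0,0.01,0.018],"twist":0},{"xyz":[0,0,0.005],"twist":0},{"xyz":[0,0,0],"twist":0},{"xyz":[0,0,0],"twist":0}]' 0; python3 - <<'E'
from h import *
pose()
im=snap('wrist')
C=cloud(im); m=(C[...,2]>.100)&(C[...,2]<.116)&(abs(C[...,0]-.545)<.04)&(abs(C[...,1]+.357)<.04); q=C[m]
r=cv2.minAreaRect((q[:,:2]*1000).astype(np.float32)); print(len(q),r,np.median(q[:,2]))
u,v=np.round(proj(im,[[.545,-.357,.108]])[0]).astype(int); v0=max(0,v-70); u0=u-80
P=im['pixels'][:,:,::-1]; cv2.imwrite('pics/dial2.png',cv2.resize(P[v0:v0+140,u0:u0+160],None,fx=4,fy=4,interpolation=cv2.INTER_CUBIC))
E
```

```text
time: 54.68
tool_pos: [0.5455, -0.3568, 0.0885]
ee_rot: [0.967, -0.256, -0.013, -0.002]
force: [0.2, 0.3, -1.0]
grip_width: 0.0428
time: 55.52
tool_pos: [0.5452, -0.3372, 0.2166]
ee_rot: [0.966, -0.258, -0.011, -0.001]
force: [-0.3, 0.7, -0.0]
grip_width: 0.043
tcp [ 0.5452 -0.3372  0.2166] yaw -29.9 tilt [-0.02   0.007] grip 0.0430 t 55.5167 grasp [ 0.5454 -0.3373  0.2276]
1369 ((545.7574462890625, -357.0538635253906), (48.23540115356445, 13.907797813415527), 60.42584991455078) 0.10732360941304872
```

View pics/dial2.png

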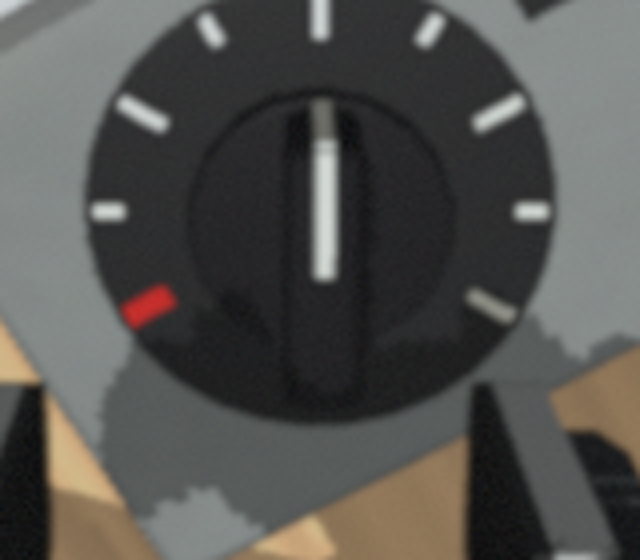

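The pointer sits on the 4th mark counted from red, (320,20): bar at 60.4° against 60.6° wanted. Retreating for a last overall look.

```bash
python3 -m handwheel '[{"xyz":[-0.01,0,0.02],"twist":0},{"xyz":[-0.025,0,0.015],"twist":0},{"xyz":[-0.025,0,0.01],"twist":0},{"xyz":[-0.025,-0.01,0],"twist":0},{"xyz":[-0.025,-0.01,0],"twist":0},{"xyz":[-0.025,-0.01,0],"twist":0},{"xyz":[-0.025,-0.01,0],"twist":0},{"xyz":[-0.02,-0.01,0],"twist":0},{"xyz":[-0.01,0,0],"twist":0},{"xyz":[0,0,0],"twist":0}]' 0; python3 -m handwheel '[{"xyz":[0,0,0],"twist":0},{"xyz":[0,0,0],"twist":0}]'; python3 - <<'E'
from h import *
pose(); print(ctrl.observe()['force'])
t=snap('top','topF.png'); P=t['pixels'][:,:,::-1]
cv2.imwrite('pics/fin.png',cv2.resize(P[120:260,240:450],None,fx=3.8,fy=3.8,interpolation=cv2.INTER_CUBIC))
E
```

```text
time: 56.4
tool_pos: [0.3431, -0.3873, 0.2445]
ee_rot: [0.966, -0.258, -0.022, -0.007]
force: [0.9, -0.7, -0.1]
grip_width: 0.043
time: 56.57
tool_pos: [0.3431, -0.3868, 0.2427]
ee_rot: [0.966, -0.259, -0.023, -0.008]
force: [-0.2, 0.2, -0.2]
grip_width: 0.0426
tcp [ 0.3431 -0.3868  0.2427] yaw -30.0 tilt [-0.04   0.027] grip 0.0426 t 56.5667 grasp [ 0.3435 -0.3871  0.2537]
[-0.18687125  0.17750945 -0.22907386]
```

View pics/fin.png

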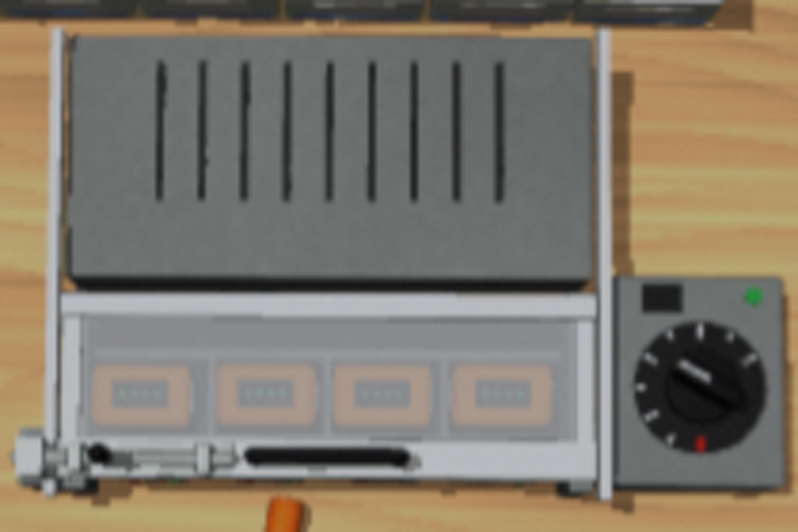

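View pics/topF.png

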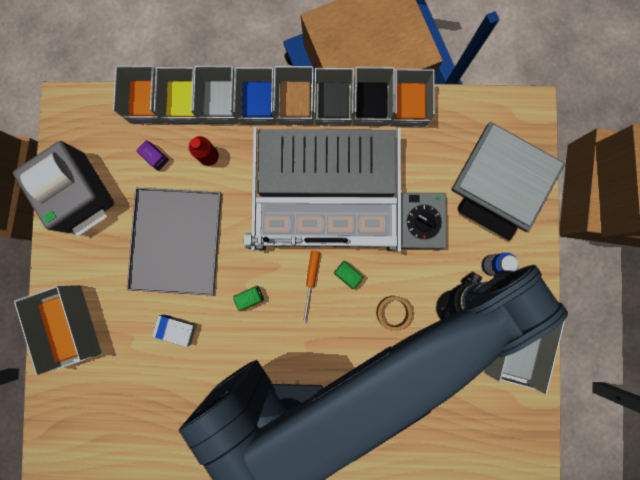

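The arm is clear, the tray is empty and the bystanders are in place. The leftmost pack (140,395) looks a few px off the regular spacing, so I'll measure before handing in.

```bash
python3 - <<'E'
from h import *
t=load('top'); p=[.5345,-.0923,.0125]
hsv=cv2.cvtColor(t['pixels'],cv2.COLOR_RGB2HSV)
m=np.zeros((480,640),np.uint8); R=t['pixels'].astype(int)
m[208:240,258:392]=((R[...,0]-R[...,2])>20)[208:240,258:392]
n,l,st,c=cv2.connectedComponentsWithStats(m)
for i in range(1,n):
    if st[i,4]<30: continue
    x,y,w,h=st[i,:4]; ctr=(x+(w-1)/2,y+(h-1)/2); P=at_z(t,*ctr,.068)
    a=at_z(t,x-.5,y-.5,.068)-at_z(t,x+w-.5,y+h-.5,.068)
    print(st[i,:5],'world',np.round(P*1000,1),'size',np.round(a*1000,1))
for i in range(4):
    y=(i-1.5)*.084; print(i,np.round([p[0]-p[2]*y,p[1]+y],4))
P=t['pixels'][205:245,255:395,::-1]; cv2.imwrite('pics/finz.png',cv2.resize(P,None,fx=5.7,fy=5.7,interpolation=cv2.INTER_CUBIC))
E
```

```text
[264 216  26  16 243] world [532.2  39.2  68. ] size [41.9 70.9  0. ]
[297 216  26  15 234] world [535.  -49.2  68. ] size [39.1 70.4  0. ]
[328 216  25  16 249] world [ 535.1 -130.8   68. ] size [41.8 67.4  0. ]
[360 216  25  16 237] world [ 536.5 -216.1   68. ] size [41.7 67.1  0. ]
0 [ 0.5361 -0.2183]
1 [ 0.535  -0.1343]
2 [ 0.534  -0.0503]
3 [0.5329 0.0337]
```

View pics/finz.png

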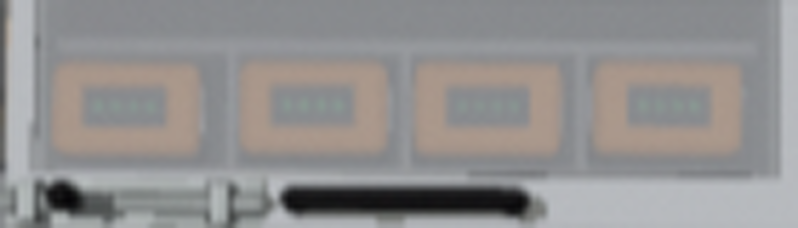

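The packs are within 1 to 5.5 mm of the bay middles, and the bay3 pack is the furthest off, still inside its walls and under the 11 mm limit. Handing in.

```bash
python3 -c "
from h import *
print(ticket.finish_job()); pose()"
```

```text
the job is handed in; nothing more can be done
None
the job is handed in; nothing more can be done
```

I handed the job in at about 57 s of the 210 s allowed. All four orange packs are in the charging bays, the guard is shut, the bolt is home, and the timer is set to 4 hours. `ticket.finish_job()` gave no verdict.

**Order of work:** I drew the bolt, slid the guard about 143 mm open and seated the packs, one per bay. I then shut the guard against its stop (10 N), shot the bolt to its stop (16 N) and turned the dial last.

**Last checks:**
- **Packs:** Seen from above through the guard, the four are about 2 to 5.5 mm from their bay middles. The wrist camera, before the guard was shut, put all of them within about 2.5 mm and fully down.
- **Guard and bolt:** The knob was back within about 2 mm of its starting place after the bolt was shot.
- **Dial:** The bar stands at 60.4° against the 60.6° wanted, with the pointer on the 4th mark from red. It started at about 5.4 clicks, not on a click.
- **Bystanders:** In the last top picture they look unmoved and the tray is empty, though the arm partly covers the line spool and the spray can. The green and purple look-alikes were left alone.

**Disagreements:** The two cameras differed on the bay3 pack, about 33 mm along y from the wrist and 39 mm from the top camera through the guard. Both are inside the 11 mm limit. The wrist camera also placed the bay0 pack and the dial about 2.5 to 4 mm off my first estimate of the station's position, so I used the wrist reading to grip the dial.

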